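# Pack lidded sample pots into the thermal-test carrier

### The arm

A 6-joint arm with a two-finger parallel gripper is mounted at the origin on the work surface. World frame = base frame: x ahead of the robot, y to its left, z up, the work surface at z = 0. Lengths are in mm, angles in rad, forces in N, time in s.
With the tool pointing down it reaches from about 350 to 775 mm from the base axis. Payload 5.5 kg.
Tool frame: the origin (TCP) lies at the very end of the fingers, on their centre line; the grasp point (between the pads) lies 19 mm behind it (env.grip_point_offset is the distance from the TCP to the grasp point, in mm); z points along the fingers, x is the direction in which the jaws open and shut, and the axes are right-handed (so a half turn about z gives the same grasp; the last joint's range is limited). The gripper opens to 85 mm and grips with 20 to 120 N. Pads are 22 mm wide; open, the fingers measure 114 mm over their backs; the gripper's body (76 mm by 85 mm) begins 54 mm behind the grasp point. The pads swing forward as they close: fully open they stand 13 mm farther back than shut.
Start: joints at [-1.377, 0.313, 0.046, 1.304, 0, 1.431], TCP at [188.387, -543.307, 231.323] pointing down, gripper open.
Joint ranges: [-2.76, 2.76], [-0.86, 1.69], [-1.03, 1.26], [-2.2, 2.34], [-1.47, 1.5], [-3.14, 3.14]. Speed limits (rad/s): [2.57, 2.57, 3.14, 3.14, 3.14, 3.14].

### API

Orientations are given as a unit quaternion [w, x, y, z].
In Python, from bench import env gives the robot as it stands.
- The arm moves only by the tool jog_arm, never from a script. Its argument "commands" is a list of rows, each an object of numbers: "dx", "dy", "dz": the shift along the tool's x, y, z in mm; "rx", "ry", "rz": the turn, a rotation vector about the tool's x, y, z in rad; "jaw": the opening, from 0 (shut) to 1 (fully open). A call has 1 to 20 rows; each row is the pose to reach, as a shift and turn from the pose measured when the call began, along the tool's axes at that moment; what a row does not reach only later rows make up. A row lasts 1/12 s, in which the tool goes at most 41.7 mm and 7.16 degrees, less where a joint would pass 70% of its speed; a pose out of reach is approached as far as the arm can. A call with a gripper value outside its range is refused whole. The fingers move at their own pace and stop on an object; "force" is the grip in N (left out, the last holds). Time passes only in rows, so rows that repeat a pose let the fingers close. It gives the time, the measured TCP pose, the force and the opening at its end, in the units of the state.
- env.state(): the state, without advancing time (a new reading comes with each control period).
- env.camera(name): name is "scene" or "top" or "wrist"; returns a dict with "frame" (480x640x3 uint8, blue, green, red), "z_map" (480x640 float32, mm along the optical axis (not along the pixel's ray), 0 where there is no reading), "fx", "fy", "cx", "cy" (pixels), "k1" (the pictures are not rectified: a ray, as slopes to the right and down, at radius r is drawn at 1 + k1 r^2 times it, then the intrinsics apply), "world_to_cam" (4x4, takes a point from world to camera coordinates); the wrist camera has in their place "tool_from_camera" (4x4, takes a point from camera to tool coordinates, whose origin is the TCP and whose axes are the tool frame's). Camera axes: x right, y up, looking along -z (the intrinsics and any distortion apply to the point x, -y, -z); pixel columns grow to the right and rows downward; lengths in mm; the calibration is good to about 2 mm. A picture is of the moment at which its call begins: read the wrist's pose just before it.
- env.sign_off(): hands the job in, once; it reports no verdict.
Trained networks look in a picture, given as the dict that the camera call returned (one of the last four; its "shot" number tells which), for a name from the list of things; names that differ only in an ending like _2 or _b are one class to them, and where a whole thing is asked for, a point or a joint stands for the part that bears it (a point fixed in the world has none). Each returns a list of dicts, best first, with "score" (0 to 1); they miss things now and then, are a little off and sometimes report something else, mostly with a low value. They report only what shows in the picture. A call takes as long as a camera call.
- env.find_in(picture, target): "position" ([column, row] as shares, 0 to 1, of the picture: columns of its width, rows of its height, amid what is visible of it).
The state is a dict: "time": time; "qpos": joint angles; "dq": joint speeds; "effort": joint torques, N m; "ee_pos": TCP position; "ee_rot": TCP orientation; "contact_force": force on the tool from outside, world axes, zero at the start; "moment": the same for the moment, N m; "gripper_width": finger opening in mm.
Only numpy, scipy, OpenCV 4.12 (cv2) and the standard library are available. Lean on these libraries where they do the work, as an engineer would, in place of code of your own. Each camera call takes 0.05 s, during which the arm holds its last target.

### The job

Pack the sample pots for the thermal test: press the carrier's red snap button flush and slide the retaining bar back until the button snaps out in the open hole, then stand every pot upright in a pocket of its own with the lid of its own colour fully on, in whichever order you like. Finally press the button again and slide the bar over the lids until it snaps out in the closed hole. Lids that have no pot here are not needed; leave the multimeter, the solder spool and the screwdriver where they are.

Things in the scene. Friction and masses are not known exactly. Their poses are not given: they have to be found in the camera images.
- carrier: Aluminium sample carrier fixed to the bench. Origin at bench level under the middle of a row of four pockets along its x axis, pitch 64 mm, each 58 by 58 mm, floor 6 mm and rims 16 mm above the bench. On its +y side is a telescoping retaining bar: a sleeve with an orange crossbar slides along y on a fixed square steel tube with two holes; the tube's rear post is 78 mm high, at y 155 to 171 mm.
- bar (a joint): Travel of sleeve and crossbar along the carrier's +y, m. 0 = closed hole: the crossbar (250 by 12 mm, 59 to 69 mm above the bench) spans y 16 to 28 mm, over the lids' edges, in the way of loading. 0.048 = open hole: clear behind the pots. End stops just past the holes. Locked while the snap button stands out; slides with about 2 N when it is flush.
- snap (a joint): Red round spring snap button (16 mm across) on the sleeve's face towards the carrier's +x, moving along -x: 0 = standing out 6 mm, its pin locked in a hole; 0.006 = pressed flush with the sleeve, about 7 N. Let go between the holes it stays about 3 mm down on the tube wall and snaps out when it reaches a hole.
- collar (a point): Centre of the sleeve at the button, 64 mm above the bench; moves with the bar. The sleeve is 40 mm wide along carrier x (46 with the button out), 36 mm high, and reaches 45 mm to carrier -y and 15 mm to +y from here. The button's axis runs through here along carrier x: fingers closing from above along it press the button flush and hold the sleeve.
- pocket0 (a point): Centre of the floor of the carrier pocket at the -x end of the row.
- pocket1 (a point): Centre of the floor of the carrier pocket at the second place from the -x end.
- pocket2 (a point): Centre of the floor of the carrier pocket at the third place from the -x end.
- pocket3 (a point): Centre of the floor of the carrier pocket at the +x end of the row.
- pot_red: Open red plastic sample pot with a chip in it, round, 52 mm outside, 46 mm inside, 45 mm high, 90 g. Origin at the centre of its underside, z up. May be absent.
- pot_yellow: Open yellow plastic sample pot with a chip in it, round, 52 mm outside, 46 mm inside, 45 mm high, 90 g. Origin at the centre of its underside, z up. May be absent.
- pot_blue: Open blue plastic sample pot with a chip in it, round, 52 mm outside, 46 mm inside, 45 mm high, 90 g. Origin at the centre of its underside, z up. May be absent.
- pot_green: Open green plastic sample pot with a chip in it, round, 52 mm outside, 46 mm inside, 45 mm high, 90 g. Origin at the centre of its underside, z up. May be absent.
- lid_red: Red plastic lid, 40 g. From below: plug 39 mm across, 6 mm high (goes into the pot); disc 50 mm across, 5 mm thick (rests on the pot's rim); black knob 18 mm across, 20 mm high. Origin at the centre of the plug's underside, z up: 39 mm above the pot's underside when fully on. Lies knob up on the bench. Not needed if its pot is absent.
- lid_yellow: Yellow plastic lid, 40 g. From below: plug 39 mm across, 6 mm high (goes into the pot); disc 50 mm across, 5 mm thick (rests on the pot's rim); black knob 18 mm across, 20 mm high. Origin at the centre of the plug's underside, z up: 39 mm above the pot's underside when fully on. Lies knob up on the bench. Not needed if its pot is absent.
- lid_blue: Blue plastic lid, 40 g. From below: plug 39 mm across, 6 mm high (goes into the pot); disc 50 mm across, 5 mm thick (rests on the pot's rim); black knob 18 mm across, 20 mm high. Origin at the centre of the plug's underside, z up: 39 mm above the pot's underside when fully on. Lies knob up on the bench. Not needed if its pot is absent.
- lid_green: Green plastic lid, 40 g. From below: plug 39 mm across, 6 mm high (goes into the pot); disc 50 mm across, 5 mm thick (rests on the pot's rim); black knob 18 mm across, 20 mm high. Origin at the centre of the plug's underside, z up: 39 mm above the pot's underside when fully on. Lies knob up on the bench. Not needed if its pot is absent.
- meter: Bystander: yellow handheld multimeter lying on the bench, 150 by 75 by 34 mm. Origin under its centre, long side along its x.
- spool: Bystander: grey solder spool standing on the bench, 54 mm across, 40 mm high. Origin under its centre.
- driver: Bystander: red-handled screwdriver lying on the bench, 170 mm long along its x.

How it is judged (in metres and radians):
On the way, in this order (a step that is already met when the one before it is completed fails the run):
1. The retaining bar is locked in the open hole, button out (value of joint bar above 0.045 m and value of joint snap below 0.0015 m), for 0.2 s.
2. With the bar locked open, every pot present stands in a pocket with its own lid on (all of step 1 and (horizontal distance between pot_red and pocket0 below 0.009 m or horizontal distance between pot_red and pocket1 below 0.009 m or horizontal distance between pot_red and pocket2 below 0.009 m or horizontal distance between pot_red and pocket3 below 0.009 m) and height (world z) of each of pot_red, pot_yellow, pot_blue, pot_green below 0.01 m and angle between each of pot_red, pot_yellow, pot_blue, pot_green's own z axis and vertical below 0.1 rad and horizontal distance between lid_red and pot_red below 0.007 m and z of lid_red in the frame of pot_red between 0.035 and 0.0425 m and angle between the z axis of lid_red and the z axis of pot_red, either way round below 0.1 rad and (horizontal distance between pot_yellow and pocket0 below 0.009 m or horizontal distance between pot_yellow and pocket1 below 0.009 m or horizontal distance between pot_yellow and pocket2 below 0.009 m or horizontal distance between pot_yellow and pocket3 below 0.009 m) and horizontal distance between lid_yellow and pot_yellow below 0.007 m and z of lid_yellow in the frame of pot_yellow between 0.035 and 0.0425 m and angle between the z axis of lid_yellow and the z axis of pot_yellow, either way round below 0.1 rad and (horizontal distance between pot_blue and pocket0 below 0.009 m or horizontal distance between pot_blue and pocket1 below 0.009 m or horizontal distance between pot_blue and pocket2 below 0.009 m or horizontal distance between pot_blue and pocket3 below 0.009 m) and horizontal distance between lid_blue and pot_blue below 0.007 m and z of lid_blue in the frame of pot_blue between 0.035 and 0.0425 m and angle between the z axis of lid_blue and the z axis of pot_blue, either way round below 0.1 rad and (horizontal distance between pot_green and pocket0 below 0.009 m or horizontal distance between pot_green and pocket1 below 0.009 m or horizontal distance between pot_green and pocket2 below 0.009 m or horizontal distance between pot_green and pocket3 below 0.009 m) and horizontal distance between lid_green and pot_green below 0.007 m and z of lid_green in the frame of pot_green between 0.035 and 0.0425 m and angle between the z axis of lid_green and the z axis of pot_green, either way round below 0.1 rad), for 0.2 s.
At the end, for the whole second after the job is handed in: The bar is locked in the closed hole (within 3 mm, button standing out to within 1.5 mm); every pot present stands upright on the floor of a pocket (within 9 mm of its centre) with the lid of its own colour seated level on its rim (within 7 mm of centre, 4 mm in height); all at rest (value of joint bar below 0.003 m and value of joint snap below 0.0015 m and (horizontal distance between pot_red and pocket0 below 0.009 m or horizontal distance between pot_red and pocket1 below 0.009 m or horizontal distance between pot_red and pocket2 below 0.009 m or horizontal distance between pot_red and pocket3 below 0.009 m) and height (world z) of each of pot_red, pot_yellow, pot_blue, pot_green below 0.01 m and angle between each of pot_red, pot_yellow, pot_blue, pot_green's own z axis and vertical below 0.1 rad and horizontal distance between lid_red and pot_red below 0.007 m and z of lid_red in the frame of pot_red between 0.035 and 0.0425 m and angle between the z axis of lid_red and the z axis of pot_red, either way round below 0.1 rad and (horizontal distance between pot_yellow and pocket0 below 0.009 m or horizontal distance between pot_yellow and pocket1 below 0.009 m or horizontal distance between pot_yellow and pocket2 below 0.009 m or horizontal distance between pot_yellow and pocket3 below 0.009 m) and horizontal distance between lid_yellow and pot_yellow below 0.007 m and z of lid_yellow in the frame of pot_yellow between 0.035 and 0.0425 m and angle between the z axis of lid_yellow and the z axis of pot_yellow, either way round below 0.1 rad and (horizontal distance between pot_blue and pocket0 below 0.009 m or horizontal distance between pot_blue and pocket1 below 0.009 m or horizontal distance between pot_blue and pocket2 below 0.009 m or horizontal distance between pot_blue and pocket3 below 0.009 m) and horizontal distance between lid_blue and pot_blue below 0.007 m and z of lid_blue in the frame of pot_blue between 0.035 and 0.0425 m and angle between the z axis of lid_blue and the z axis of pot_blue, either way round below 0.1 rad and (horizontal distance between pot_green and pocket0 below 0.009 m or horizontal distance between pot_green and pocket1 below 0.009 m or horizontal distance between pot_green and pocket2 below 0.009 m or horizontal distance between pot_green and pocket3 below 0.009 m) and horizontal distance between lid_green and pot_green below 0.007 m and z of lid_green in the frame of pot_green between 0.035 and 0.0425 m and angle between the z axis of lid_green and the z axis of pot_green, either way round below 0.1 rad and linear speed of each of pot_red, pot_yellow, pot_blue, pot_green, lid_red, lid_yellow, lid_blue, lid_green below 0.02 m/s); the robot touches nothing.
It fails at once if The multimeter is moved more than 4 cm (distance of meter from where it was at the start of the episode above 0.04 m).
It fails at once if The solder spool is moved more than 4 cm (distance of spool from where it was at the start of the episode above 0.04 m).
It fails at once if The screwdriver is moved more than 4 cm (distance of driver from where it was at the start of the episode above 0.04 m).
Of pot_red, pot_yellow, pot_blue, pot_green only 3 to 4 are there at a start; the rules pass over those that are not, and their reading is None.
At some moment in a run one of pot_red, pot_yellow, pot_blue, pot_green, lid_red, lid_yellow, lid_blue, lid_green may be knocked a few centimetres aside while the robot is not near it.
It also fails if it takes over 210 s, if anything falls off the work surface, if the arm or the gripper's body presses on something with over 40 N, if the wrist force passes 120 N, or if a joint passes its speed limit or range.

## Working session

There is one attempt and no reset: what is moved stays moved. The work goes in short steps, Python scripts to look and compute and a tool call to move; the robot and the scene stay as the last step left them, time stands still between calls to the robot, and variables do not carry over. Pictures are saved under pics/ and viewed, and the job is handed in when it is done.

Besides the shell and the picture viewer there is one more tool, called after "Request:" as name(argument=value, ...), one argument or row to a line, values as JSON. jog_arm: Moves the arm, as the interface text tells. Its arguments: {"type":"object","properties":{"commands":{"type":"array"},"force":{"type":"number"}},"required":["commands"]}

```bash
ls; mkdir -p pics
cat > h.py <<'E'
import numpy as np, cv2, json
from bench import env
def save(c,n): cv2.imwrite('pics/%s.png'%n,c['frame'])
def px2ray(c,u,v):
    xd=(u-c['cx'])/c['fx']; yd=(v-c['cy'])/c['fy']
    K=np.eye(3); p=cv2.undistortPoints(np.array([[[xd,yd]]],float),K,np.array([c['k1'],0,0,0,0.]))[0,0]
    return p
def cam2world(c,st=None):
    if 'world_to_cam' in c: return np.linalg.inv(np.array(c['world_to_cam']))
    from scipy.spatial.transform import Rotation as R
    q=st['ee_rot']; T=np.eye(4); T[:3,:3]=R.from_quat([q[1],q[2],q[3],q[0]]).as_matrix(); T[:3,3]=st['ee_pos']
    return T@np.array(c['tool_from_camera'])
def cloud(c,st=None):
    "world xyz per pixel (480,640,3), nan if none"
    z=c['z_map'].astype(float); v,u=np.mgrid[0:480,0:640].astype(float)
    pts=np.stack([(u-c['cx'])/c['fx'],(v-c['cy'])/c['fy']],-1).reshape(-1,1,2)
    p=cv2.undistortPoints(pts,np.eye(3),np.array([c['k1'],0,0,0,0.])).reshape(480,640,2)
    P=np.stack([p[...,0]*z,-p[...,1]*z,-z,np.ones_like(z)],-1)@cam2world(c,st).T
    P=P[...,:3]; P[z<=0]=np.nan
    return P
def plane(c,u,v,h,st=None):
    p=px2ray(c,u,v);T=cam2world(c,st);d=T[:3,:3]@np.array([p[0],-p[1],-1]);o=T[:3,3]
    return o+d*(h-o[2])/d[2]
E
python3 - <<'E'
from h import *
print(env.state())
for n in ['scene','top','wrist']:
    st=env.state();c=env.camera(n);save(c,n+'0')
    print(n,{k:v for k,v in c.items() if k not in('frame','z_map')})
E
```

```text
pics
{'time': 0.0, 'qpos': array([-1.37661485e+00,  3.14018727e-01,  4.49591204e-02,  1.30362201e+00,
       -4.25661780e-05,  1.43120605e+00]), 'dq': array([-1.79099974e-04,  2.75510016e-03, -3.87069102e-05,  1.92719505e-04,
       -3.23306392e-04, -1.18120004e-03]), 'effort': array([-3.38885420e-04, -4.80632579e+01,  2.98530221e+01,  1.95118063e-02,
        2.36655308e-05,  6.95940798e-06]), 'ee_pos': array([ 188.25543832, -542.7459202 ,  230.39034861]), 'ee_rot': array([-6.32655112e-04,  8.14741622e-01, -5.79823422e-01, -6.99125942e-04]), 'contact_force': array([ 0.49344674, -0.05053207,  0.35802097]), 'moment': array([-0.02147773, -0.02662053,  0.02749568]), 'gripper_width': 85.3779146460853}
scene {'fx': 472.27948542745, 'fy': 472.27948542745, 'cx': 326.4375007069342, 'cy': 241.02025808062007, 'k1': -0.03723953076775636, 'world_to_cam': array([[ 8.22135368e-01,  5.69275589e-01, -4.32898126e-03,
        -4.44932644e+02],
       [-4.55612545e-01,  6.62506938e-01,  5.94560145e-01,
         2.36221290e+02],
       [ 3.41336557e-01, -4.86836585e-01,  8.04039485e-01,
        -1.178024
[... 421 characters left out ...]
69e+02],
       [-7.91910369e-02, -1.77494587e-02,  9.96701428e-01,
        -1.08262375e+03],
       [ 0.00000000e+00,  0.00000000e+00,  0.00000000e+00,
         1.00000000e+00]]), 'shot': 2}
wrist {'fx': 355.4819299666732, 'fy': 355.4819299666732, 'cx': 322.6950651753874, 'cy': 239.06329191969084, 'k1': 0.009360814410314028, 'tool_from_camera': array([[ 9.99999816e-01, -5.82496057e-05, -6.03733855e-04,
         4.47429711e-01],
       [-2.51340022e-04, -9.45691015e-01, -3.25066824e-01,
        -8.39625551e+01],
       [-5.52010668e-04,  3.25066916e-01, -9.45690856e-01,
        -1.43080519e+02],
       [ 0.00000000e+00,  0.00000000e+00,  0.00000000e+00,
         1.00000000e+00]]), 'shot': 3}
```

View pics/top0.png

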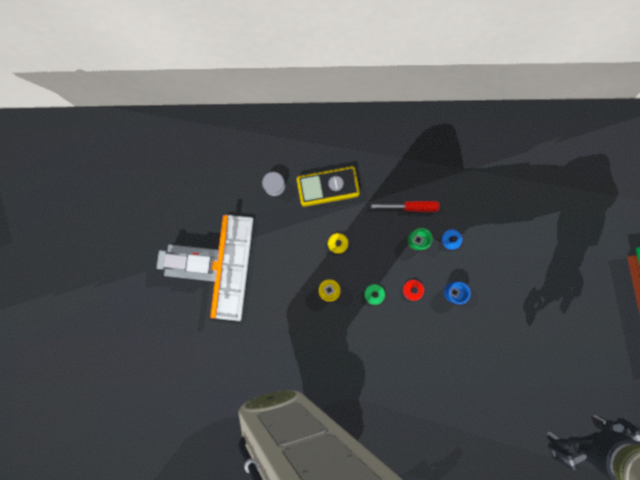

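View pics/scene0.png

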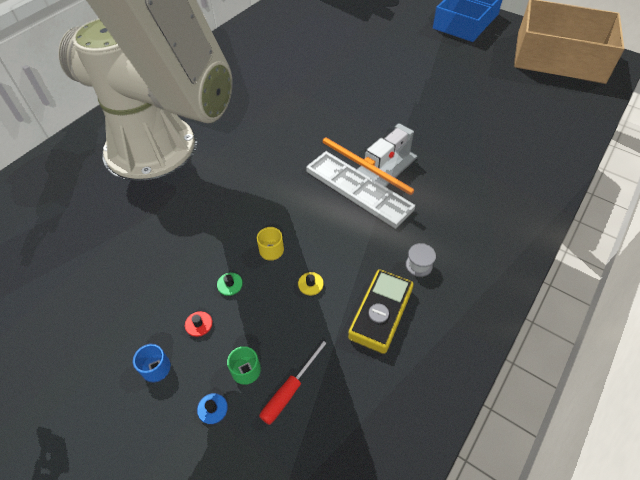

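The top view shows three pots: yellow (329,290), green (420,239) and blue (458,293). There are four lids: yellow (338,243), green (375,295), red (414,290) and blue (452,240). The red pot is absent. The carrier is at (233,268), with its bar side facing world +y. Next I'll measure positions.

```bash
cat > meas.py <<'E'
from h import *
def colormask(f,col):
    hsv=cv2.cvtColor(f,cv2.COLOR_BGR2HSV);H,S,V=[hsv[...,i].astype(int) for i in range(3)]
    r={'yellow':(22,35),'green':(55,90),'blue':(98,125),'red':(0,6),'orange':(8,20)}[col]
    return (H>=r[0])&(H<=r[1])&(S>120)&(V>50)
def measure(c,st=None,names=('yellow','green','blue','red')):
    P=cloud(c,st);out=[]
    for col in names:
        m=colormask(c['frame'],col).astype(np.uint8)
        m=cv2.morphologyEx(m,cv2.MORPH_CLOSE,np.ones((3,3)))
        n,l,s,ce=cv2.connectedComponentsWithStats(m)
        for i in range(1,n):
            if s[i,4]<60: continue
            q=P[l==i];q=q[np.isfinite(q[:,0])]
            if not len(q): continue
            zt=np.percentile(q[:,2],90); top=q[q[:,2]>zt-8]
            cc,r=cv2.minEnclosingCircle(top[:,:2].astype(np.float32))
            out.append((col,s[i,4],ce[i].round(0).tolist(),round(float(zt),1),np.round(cc,1).tolist(),round(r,1)))
    return out
if __name__=='__main__':
    for n in ['top','scene']:
        c=env.camera(n)
        print(n)
        for o in measure(c): print(o)
E
python3 - <<'E'
from meas import *
for n in ['top','scene']:
    c=env.camera(n);print(n)
    for o in measure(c): print(o)
    f=c['frame']
    if n=='top': cv2.imwrite('pics/topc.png',cv2.resize(f[200:340,140:270],None,fx=5,fy=4.2,interpolation=cv2.INTER_CUBIC)[:600])
    else: cv2.imwrite('pics/scec.png',cv2.resize(f[110:240,290:430],None,fx=4.5,fy=4.5,interpolation=cv2.INTER_CUBIC))
    P=cloud(c)
    m=colormask(f,'orange');q=P[m];q=q[np.isfinite(q[:,0])];q=q[(q[:,2]>45)&(q[:,2]<85)&(q[:,1]>0)]
    print('orange',len(q),q.mean(0),np.percentile(q,[1,99],axis=0))
    mu=q[:,:2].mean(0);w,v=np.linalg.eigh(np.cov((q[:,:2]-mu).T));d=v[:,1]; t=(q[:,:2]-mu)@d
    print(d,np.degrees(np.arctan2(d[1],d[0])),np.percentile(t,[0,1,99,100]), 'mid',mu+d*(t.min()+t.max())/2)
E
```

```text
top
('yellow', np.int32(699), [328.0, 188.0], 35.7, [714.4, -75.1], 80.4)
('yellow', np.int32(352), [338.0, 243.0], 14.2, [569.0, -99.2], 24.9)
('yellow', np.int32(358), [329.0, 290.0], 44.4, [450.3, -75.1], 25.7)
('green', np.int32(370), [420.0, 239.0], 44.4, [576.5, -304.8], 26.1)
('green', np.int32(338), [374.0, 294.0], 14.0, [438.0, -190.1], 25.1)
('blue', np.int32(346), [451.0, 239.0], 15.1, [576.2, -390.7], 25.2)
('blue', np.int32(467), [457.0, 292.0], 44.0, [442.0, -393.7], 26.1)
('red', np.int32(380), [421.0, 206.0], 26.5, [661.9, -313.9], 42.3)
('red', np.int32(318), [413.0, 290.0], 14.0, [447.7, -288.5], 25.2)
orange 580 [512.58314544 192.59981427  68.17182701] [[392.19351189 174.59297179  60.65117579]
 [632.48007927 210.00710705  73.31282391]]
[-0.99320178  0.11640546] 173.31530341883192 [-124.16118268 -121.14203109  121.57979805  124.43326679] mid [512.44802823 192.61565031]
scene
('yellow', np.int32(755), [270.0, 243.0], 44.1, [452.3, -75.1], 26.9)
('yellow', np.int32(970), [378.0, 321.0], 35.6, [716.9, -74.1], 80.6)
('yellow', np.int32(404), [310.0, 284.0], 13.2, [570.7, -97.9], 25.0)
('green', np.int32(247), [234.0, 285.0], 13.9, [439.5, -189.1], 25.1)
('green', np.int32(873), [244.0, 365.0], 44.6, [578.2, -304.5], 26.2)
('blue', np.int32(2109), [465.0, 17.0], 69.1, [402.8, 983.0], 112.7)
('blue', np.int32(1027), [151.0, 363.0], 44.4, [443.3, -393.6], 26.6)
('blue', np.int32(644), [212.0, 409.0], 13.1, [578.2, -388.9], 25.4)
('red', np.int32(459), [198.0, 324.0], 13.3, [449.3, -288.2], 25.1)
('red', np.int32(818), [279.0, 400.0], 25.8, [663.5, -313.0], 42.8)
orange 687 [519.44636577 191.57870403  68.05333802] [[394.0617284  173.58605793  59.704549  ]
 [636.80931395 211.23081312  72.41039842]]
[-0.99325389  0.11595994] 173.34100392559043 [-120.16955033 -118.03573952  126.14619602  129.12832166] mid [514.99719853 192.09813333]
```

View pics/topc.png

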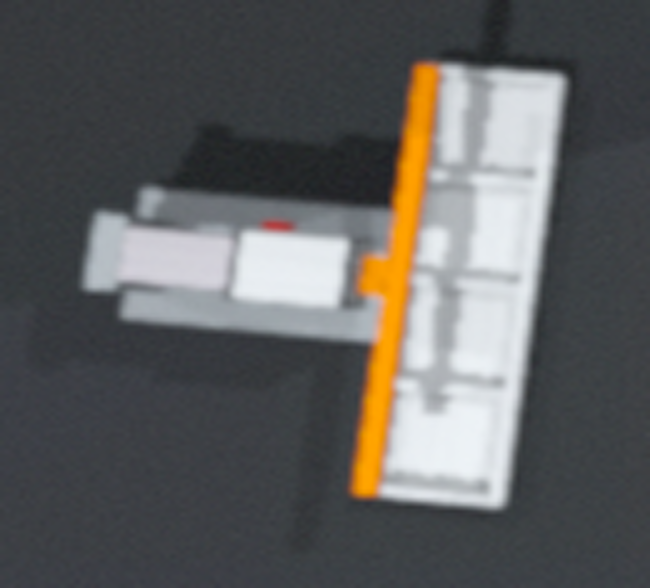

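View pics/scec.png

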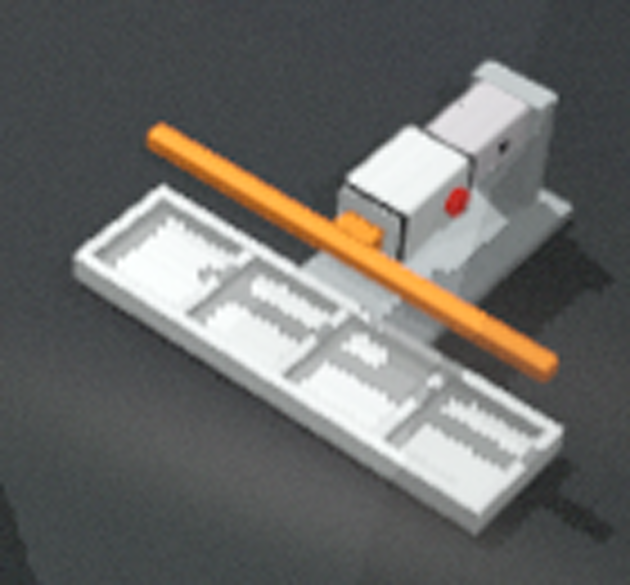

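Run:
```python
from meas import *
for n in ['top','scene']:
    c=env.camera(n);P=cloud(c).reshape(-1,3);P=P[np.isfinite(P[:,0])]
    R=(P[:,0]>330)&(P[:,0]<690)&(P[:,1]>90)&(P[:,1]<420);P=P[R]
    yaw=np.radians(-6.65);ex=np.array([np.cos(yaw),np.sin(yaw)]);ey=np.array([-ex[1],ex[0]])
    L=np.c_[(P[:,:2]-[512,171])@ex,(P[:,:2]-[512,171])@ey,P[:,2]]
    a=L[(L[:,2]>11)&(L[:,2]<21)&(L[:,1]<45)]
    print(n,'rim',len(a),np.percentile(a[:,:2],[0.5,1,50,99,99.5],axis=0).round(1).tolist(),cv2.minAreaRect(P[(L[:,2]>11)&(L[:,2]<21)&(L[:,1]<45)][:,:2].astype(np.float32)))
    b=P[(L[:,2]>79)&(L[:,2]<86)]; bl=L[(L[:,2]>79)&(L[:,2]<86)]
    print('sleeve',len(b),np.percentile(bl,[1,50,99],axis=0).round(1).tolist(),cv2.minAreaRect(b[:,:2].astype(np.float32)))
    o=L[(L[:,2]>62)&(L[:,2]<74)&(L[:,1]<40)];print('bar',len(o),np.percentile(o,[1,50,99],axis=0).round(1).tolist())
    for k in np.arange(-120,121,40):
        s=o[abs(o[:,0]-k)<15]; print(k,s[:,1].min().round(1) if len(s) else None,np.median(s[:,1]).round(1),s[:,1].max().round(1),end=' | ')
    print()
    for t in ['collar','snap','pocket0','carrier']:
        print(t,[(d['score'],(d['position'][0]*640,d['position'][1]*480)) for d in env.find_in(c,t)[:1]])
```

```text
top rim 551 [[-133.1, -36.1], [-132.7, -35.9], [-2.6, -29.0], [128.5, 25.8], [128.7, 26.0]] ((510.2459716796875, 174.93048095703125), (79.81121826171875, 262.52301025390625), 83.28153228759766)
sleeve 405 [[-21.3, 40.2, 79.0], [-1.6, 73.5, 81.5], [17.2, 163.5, 85.4]] ((522.5594482421875, 272.6964111328125), (126.4285659790039, 40.521602630615234), 82.11522674560547)
bar 592 [[-123.9, 15.1, 62.5], [-2.6, 21.3, 68.4], [119.1, 39.4, 73.3]]
-120 15.6 21.0 27.4 | -80 14.8 20.8 27.3 | -40 14.3 20.7 27.7 | 0 15.0 25.4 39.9 | 40 15.2 20.2 27.0 | 80 15.2 20.2 27.6 | 120 14.9 20.6 27.2 | 
collar [(0.75, (212.48000000000002, 265.584))]
snap []
pocket0 [(0.57, (225.216, 264.912))]
carrier [(0.9, (223.424, 264.816))]
scene rim 1086 [[-131.3, -36.2], [-130.9, -36.0], [2.9, -2.1], [130.8, 35.6], [131.0, 36.4]] ((510.79486083984375, 174.50588989257812), (80.44588470458984, 265.9000244140625), 82.89107513427734)
sleeve 426 [[-19.6, 39.9, 79.1], [1.5, 75.7, 82.1], [20.3, 168.4, 85.5]] ((524.3930053710938, 274.95416259765625), (130.96473693847656, 41.63743209838867), 82.9090805053711)
bar 683 [[-120.7, 14.4, 62.3], [6.3, 19.8, 68.8], [123.2, 39.4, 72.5]]
-120 15.0 19.5 27.6 | -80 14.5 18.4 28.7 | -40 14.2 19.6 28.7 | 0 14.3 25.3 39.9 | 40 14.7 19.3 29.8 | 80 14.0 18.7 29.3 | 120 15.6 19.8 28.1 | 
collar [(0.97, (379.072, 154.8))]
snap []
pocket0 [(0.84, (374.72, 172.32))]
carrier [(0.79, (377.59999999999997, 171.88799999999998))]
```

```bash
cat > go.py <<'E'
from h import *
from scipy.spatial.transform import Rotation as R
YAW=-6.65
def plan(x,y,z,yaw):
    st=env.state();q=st['ee_rot'];Rc=R.from_quat([q[1],q[2],q[3],q[0]])
    a=np.radians(yaw);X=np.array([np.cos(a),np.sin(a),0]);Z=np.array([0,0,-1.]);Y=np.cross(Z,X)
    Rt=R.from_matrix(np.c_[X,Y,Z]);d=Rc.inv().apply(np.array([x,y,z])-st['ee_pos']);r=(Rc.inv()*Rt).as_rotvec()
    print('d',d.round(1).tolist(),'r',r.round(4).tolist(),'rows',int(np.ceil(max(np.linalg.norm(d)/41.7,np.degrees(np.linalg.norm(r))/7.16)))+2)
if __name__=='__main__':
    import sys; plan(*map(float,sys.argv[1:5]))
E
python3 go.py 450 -150 230 -30;python3 go.py 520 235 200 -6.65
```

```text
d [-285.9, -376.0, 1.3] r [0.0, -0.0001, -0.7134] rows 14
d [-626.7, -568.3, 31.3] r [0.0001, -0.0001, -1.121] rows 23
```

Request:
jog_arm(
  commands=[
    {"dx": -143, "dy": -188, "rz": -0.36},
    {"dx": -286, "dy": -376, "rz": -0.71},
    {"dx": -286, "dy": -376, "rz": -0.71},
    {"dx": -286, "dy": -376, "rz": -0.71},
    {"dx": -286, "dy": -376, "rz": -0.71},
    {"dx": -286, "dy": -376, "rz": -0.71},
    {"dx": -286, "dy": -376, "rz": -0.71},
    {"dx": -286, "dy": -376, "rz": -0.71},
    {"dx": -286, "dy": -376, "rz": -0.71},
    {"dx": -286, "dy": -376, "rz": -0.71},
    {"dx": -286, "dy": -376, "rz": -0.71},
    {"dx": -286, "dy": -376, "rz": -0.71},
    {"dx": -627, "dy": -568, "dz": 31, "rz": -1.12},
    {"dx": -627, "dy": -568, "dz": 31, "rz": -1.12},
    {"dx": -627, "dy": -568, "dz": 31, "rz": -1.12},
    {"dx": -627, "dy": -568, "dz": 31, "rz": -1.12},
    {"dx": -627, "dy": -568, "dz": 31, "rz": -1.12},
    {"dx": -627, "dy": -568, "dz": 31, "rz": -1.12},
    {"dx": -627, "dy": -568, "dz": 31, "rz": -1.12},
    {"dx": -627, "dy": -568, "dz": 31, "rz": -1.12},
  ],
)

```text
$.commands[0]: bad value
```

```bash
python3 go.py 520 235 200 -6.65
```

```text
d [-626.7, -568.3, 31.3] r [0.0001, -0.0001, -1.121] rows 23
```

Request:
jog_arm(
  commands=[
    {"dx": -286, "dy": -376, "dz": 0, "rx": 0, "ry": 0, "rz": -0.71, "jaw": 1},
  ],
)

```text
time: 0.83
ee_pos: [209.1, -513.4, 230.5]
ee_rot: [0.002, 0.848, -0.53, 0.001]
contact_force: [1.5, -0.9, 0.1]
gripper_width: 85.3
```

```bash
python3 go.py 450 -150 230 -30;python3 go.py 520 235 200 -6.65
```

```text
d [-220.9, -375.9, -1.1] r [0.0032, -0.0019, -0.5932] rows 13
d [-536.3, -607.7, 27.5] r [0.0036, -0.0013, -1.0008] rows 22
```

Request:
jog_arm(
  commands=[
    {"dx": -221, "dy": -376, "dz": 0, "rx": 0.003, "ry": -0.002, "rz": -0.59, "jaw": 1},
    {"dx": -221, "dy": -376, "dz": 0, "rx": 0.003, "ry": -0.002, "rz": -0.59, "jaw": 1},
    {"dx": -221, "dy": -376, "dz": 0, "rx": 0.003, "ry": -0.002, "rz": -0.59, "jaw": 1},
    {"dx": -221, "dy": -376, "dz": 0, "rx": 0.003, "ry": -0.002, "rz": -0.59, "jaw": 1},
    {"dx": -221, "dy": -376, "dz": 0, "rx": 0.003, "ry": -0.002, "rz": -0.59, "jaw": 1},
    {"dx": -221, "dy": -376, "dz": 0, "rx": 0.003, "ry": -0.002, "rz": -0.59, "jaw": 1},
    {"dx": -221, "dy": -376, "dz": 0, "rx": 0.003, "ry": -0.002, "rz": -0.59, "jaw": 1},
    {"dx": -221, "dy": -376, "dz": 0, "rx": 0.003, "ry": -0.002, "rz": -0.59, "jaw": 1},
    {"dx": -221, "dy": -376, "dz": 0, "rx": 0.003, "ry": -0.002, "rz": -0.59, "jaw": 1},
    {"dx": -221, "dy": -376, "dz": 0, "rx": 0.003, "ry": -0.002, "rz": -0.59, "jaw": 1},
    {"dx": -536, "dy": -608, "dz": 27, "rx": 0.003, "ry": -0.001, "rz": -1.0, "jaw": 1},
    {"dx": -536, "dy": -608, "dz": 27, "rx": 0.003, "ry": -0.001, "rz": -1.0, "jaw": 1},
    {"dx": -536, "dy": -608, "dz": 27, "rx": 0.003, "ry": -0.001, "rz": -1.0, "jaw": 1},
    {"dx": -536, "dy": -608, "dz": 27, "rx": 0.003, "ry": -0.001, "rz": -1.0, "jaw": 1},
    {"dx": -536, "dy": -608, "dz": 27, "rx": 0.003, "ry": -0.001, "rz": -1.0, "jaw": 1},
    {"dx": -536, "dy": -608, "dz": 27, "rx": 0.003, "ry": -0.001, "rz": -1.0, "jaw": 1},
    {"dx": -536, "dy": -608, "dz": 27, "rx": 0.003, "ry": -0.001, "rz": -1.0, "jaw": 1},
    {"dx": -536, "dy": -608, "dz": 27, "rx": 0.003, "ry": -0.001, "rz": -1.0, "jaw": 1},
    {"dx": -536, "dy": -608, "dz": 27, "rx": 0.003, "ry": -0.001, "rz": -1.0, "jaw": 1},
    {"dx": -536, "dy": -608, "dz": 27, "rx": 0.003, "ry": -0.001, "rz": -1.0, "jaw": 1},
  ],
)

```text
time: 2.5
ee_pos: [520.5, 238.2, 200.3]
ee_rot: [-0.0, 0.998, -0.057, 0.0]
contact_force: [0.4, -0.3, -0.3]
gripper_width: 85.4
```

```bash
python3 go.py 520 235 200 -6.65
```

```text
d [-0.1, 3.3, 0.3] r [-0.0002, -0.0004, 0.0012] rows 3
```

```bash
cat > carr.py <<'E'
from meas import *
def run(name):
    st=env.state();c=env.camera('wrist');save(c,name)
    print(st['time'],st['ee_pos'].round(1))
    P=cloud(c,st).reshape(-1,3);P=P[np.isfinite(P[:,0])]
    yaw=np.radians(-6.65);ex=np.array([np.cos(yaw),np.sin(yaw)]);ey=np.array([-ex[1],ex[0]])
    L=np.c_[(P[:,:2]-[510.8,170.6])@ex,(P[:,:2]-[510.8,170.6])@ey,P[:,2]]
    s=L[(L[:,2]>78)&(L[:,2]<86)&(abs(L[:,0])<40)&(L[:,1]<150)]
    if len(s):
        print('sleeve',len(s),np.percentile(s,[0.5,50,99.5],axis=0).round(1).tolist())
        for k in range(30,155,8):
            q=s[abs(s[:,1]-k)<4]
            if len(q)>5: print(k,q[:,0].min().round(1),q[:,0].max().round(1),np.median(q[:,2]).round(1),end=' | ')
    o=L[(L[:,2]>62)&(L[:,2]<74)&(L[:,1]<75)&(abs(L[:,0])<135)]
    print()
    for k in np.arange(-120,121,30):
        q=o[abs(o[:,0]-k)<15]
        if len(q)>5: print(k,np.percentile(q[:,1],[1,99]).round(1),np.median(q[:,2]).round(1),end=' | ')
    if len(o):print('bar x',np.percentile(o[:,0],[.2,99.8]))
    a=L[(L[:,2]>12)&(L[:,2]<20)&(L[:,1]<45)&(L[:,1]>-60)]
    if len(a): print('rim',np.percentile(a[:,:2],[.3,99.7],axis=0).round(1).tolist())
    return L
E
python3 -c "
from carr import *
run('w1')"
```

```text
2.5 [520.5 238.2 200.3]
sleeve 4526 [[-19.0, 40.4, 78.0], [1.0, 76.6, 82.5], [20.4, 147.5, 84.3]]
38 -19.0 20.8 82.9 | 46 -19.7 20.8 82.8 | 54 -18.9 20.7 82.5 | 62 -18.6 20.6 82.6 | 70 -19.3 20.4 82.6 | 78 -19.1 20.2 82.5 | 86 -18.9 20.7 82.6 | 94 -19.1 20.6 82.7 | 102 -19.4 20.5 79.3 | 110 -14.0 15.8 78.3 | 118 -13.8 15.7 78.3 | 126 -12.9 14.8 78.3 | 134 -12.7 14.6 78.3 | 142 -12.6 15.3 78.3 | 150 -13.9 13.0 78.2 | 
-120 [15.5 27.5] 69.3 | -90 [15.6 27.4] 69.4 | -60 [15.7 27.5] 69.4 | -30 [15.6 27.4] 69.4 | 0 [15.8 34.4] 70.0 | 30 [15.8 27.4] 69.3 | 60 [15.9 27.4] 69.3 | 90 [16.  27.4] 69.3 | 120 [15.9 27.4] 69.3 | bar x [-122.92388107  124.18944543]
rim [[-130.0, -35.9], [131.1, 34.3]]
```

View pics/w1.png

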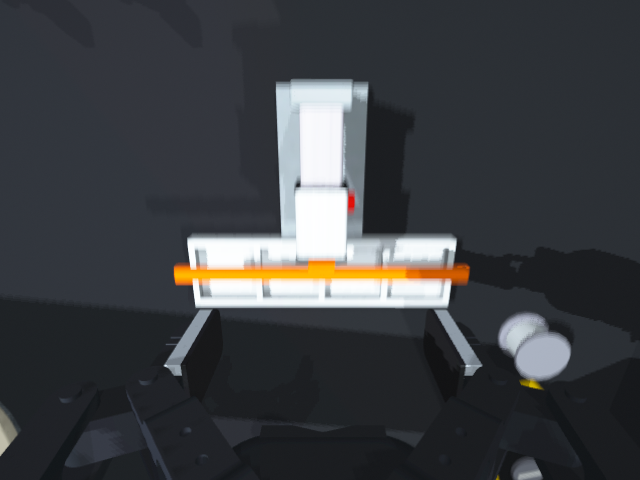

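```bash
sed -i 's/-6.65)/-6.58)/;s/510.8,170.6/511.4,170.1/g' carr.py; python3 go.py 521.1 254.5 130 -6.58;python3 go.py 521.1 254.5 43 -6.58
```

```text
d [-1.6, -12.2, 69.7] r [-0.0031, -0.0005, 0.0031] rows 4
d [-1.6, -11.9, 156.7] r [-0.0031, -0.0005, 0.0031] rows 6
```

Request:
jog_arm(
  commands=[
    {"dx": -1.6, "dy": -12.2, "dz": 70, "rx": -0.003, "ry": 0, "rz": 0.003, "jaw": 1},
    {"dx": -1.6, "dy": -12.2, "dz": 70, "rx": -0.003, "ry": 0, "rz": 0.003, "jaw": 1},
    {"dx": -1.6, "dy": -12.2, "dz": 70, "rx": -0.003, "ry": 0, "rz": 0.003, "jaw": 1},
    {"dx": -1.6, "dy": -12.2, "dz": 70, "rx": -0.003, "ry": 0, "rz": 0.003, "jaw": 1},
    {"dx": -1.6, "dy": -12.2, "dz": 70, "rx": -0.003, "ry": 0, "rz": 0.003, "jaw": 1},
    {"dx": -1.6, "dy": -12.2, "dz": 70, "rx": -0.003, "ry": 0, "rz": 0.003, "jaw": 1},
    {"dx": -1.6, "dy": -12.2, "dz": 70, "rx": -0.003, "ry": 0, "rz": 0.003, "jaw": 1},
  ],
)

```text
time: 3.13
ee_pos: [522.6, 254.3, 132.0]
ee_rot: [-0.001, 0.998, -0.058, 0.002]
contact_force: [0.2, 0.6, 0.4]
gripper_width: 85.2
```

```bash
python3 -c "
from carr import *
run('w2')"; python3 go.py 521.1 254.5 43 -6.58
```

```text
3.1333 [522.6 254.3 132. ]
sleeve 7155 [[-19.6, 40.7, 78.0], [0.1, 78.3, 82.4], [19.9, 148.3, 84.2]]
38 -19.6 19.8 82.8 | 46 -19.9 20.4 82.7 | 54 -19.6 19.9 82.6 | 62 -19.9 20.2 82.6 | 70 -19.8 20.1 82.6 | 78 -19.4 19.8 82.5 | 86 -19.8 20.2 82.6 | 94 -19.6 20.2 82.7 | 102 -19.7 20.4 81.2 | 110 -14.5 13.9 78.4 | 118 -14.3 13.7 78.3 | 126 -14.0 14.7 78.3 | 134 -13.3 15.1 78.3 | 142 -13.5 14.4 78.3 | 150 -13.9 14.3 78.3 | 
-120 [16.9 28.4] 69.2 | -90 [22.7 28.4] 67.5 | -60 [16.7 28.3] 69.3 | -30 [16.2 28.3] 69.3 | 0 [16.2 32. ] 69.8 | 30 [16.1 28.2] 69.3 | 60 [15.8 28.1] 69.2 | 120 [17.1 28.1] 69.0 | bar x [-123.22793243  124.31490966]
rim [[-130.4, -35.8], [131.2, 35.1]]
d [-1.7, 0.1, 88.8] r [-0.0015, -0.0037, -0.0009] rows 5
```

View pics/w2.png

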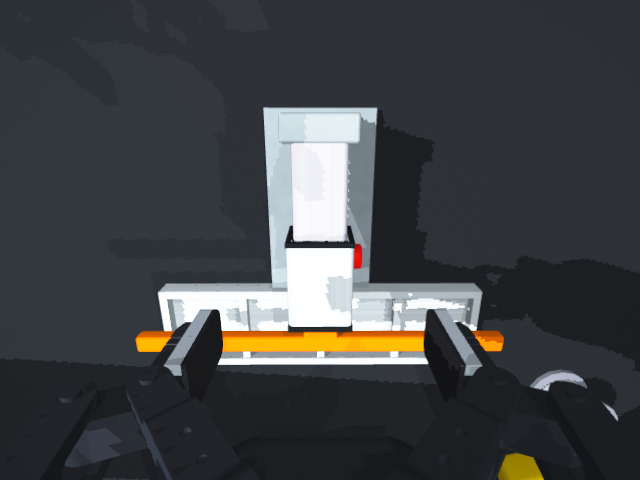

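Request:
jog_arm(
  commands=[
    {"dx": -1.7, "dy": 0, "dz": 45, "rx": -0.0015, "ry": -0.0035, "rz": -0.001, "jaw": 1},
    {"dx": -1.7, "dy": 0, "dz": 75, "rx": -0.0015, "ry": -0.0035, "rz": -0.001, "jaw": 1},
    {"dx": -1.7, "dy": 0, "dz": 89, "rx": -0.0015, "ry": -0.0035, "rz": -0.001, "jaw": 1},
    {"dx": -1.7, "dy": 0, "dz": 89, "rx": -0.0015, "ry": -0.0035, "rz": -0.001, "jaw": 1},
    {"dx": -1.7, "dy": 0, "dz": 89, "rx": -0.0015, "ry": -0.0035, "rz": -0.001, "jaw": 1},
    {"dx": -1.7, "dy": 0, "dz": 89, "rx": -0.0015, "ry": -0.0035, "rz": -0.001, "jaw": 1},
  ],
  force=35,
)

```text
time: 3.68
ee_pos: [522.5, 254.8, 44.6]
ee_rot: [-0.001, 0.998, -0.057, 0.001]
contact_force: [0.1, 0.2, 0.8]
gripper_width: 85.5
```

Request:
jog_arm(
  commands=[
    {"dx": 0, "dy": 0, "dz": 0, "rx": 0, "ry": 0, "rz": 0, "jaw": 0.3},
    {"dx": 0, "dy": 0, "dz": 0, "rx": 0, "ry": 0, "rz": 0, "jaw": 0.3},
    {"dx": 0, "dy": 0, "dz": 0, "rx": 0, "ry": 0, "rz": 0, "jaw": 0.3},
    {"dx": 0, "dy": 0, "dz": 0, "rx": 0, "ry": 0, "rz": 0, "jaw": 0.3},
    {"dx": 0, "dy": 0, "dz": 0, "rx": 0, "ry": 0, "rz": 0, "jaw": 0.3},
    {"dx": 0, "dy": 0, "dz": 0, "rx": 0, "ry": 0, "rz": 0, "jaw": 0.3},
    {"dx": 0, "dy": 0, "dz": 0, "rx": 0, "ry": 0, "rz": 0, "jaw": 0.3},
    {"dx": 0, "dy": 0, "dz": 0, "rx": 0, "ry": 0, "rz": 0, "jaw": 0.3},
  ],
  force=35,
)

```text
time: 4.35
ee_pos: [521.2, 255.4, 46.2]
ee_rot: [-0.001, 0.998, -0.057, 0.001]
contact_force: [-6.8, -0.6, 11.7]
gripper_width: 39.3
```

Request:
jog_arm(
  commands=[
    {"dx": 0, "dy": -10, "dz": 0, "rx": 0, "ry": 0, "rz": 0, "jaw": 0.3},
    {"dx": 0, "dy": -20, "dz": 0, "rx": 0, "ry": 0, "rz": 0, "jaw": 0.3},
    {"dx": 0, "dy": -30, "dz": 0, "rx": 0, "ry": 0, "rz": 0, "jaw": 0.3},
    {"dx": 0, "dy": -38, "dz": 0, "rx": 0, "ry": 0, "rz": 0, "jaw": 0.3},
    {"dx": 0, "dy": -44, "dz": 0, "rx": 0, "ry": 0, "rz": 0, "jaw": 0.3},
    {"dx": 0, "dy": -48, "dz": 0, "rx": 0, "ry": 0, "rz": 0, "jaw": 0.3},
    {"dx": 0, "dy": -48, "dz": 0, "rx": 0, "ry": 0, "rz": 0, "jaw": 0.3},
    {"dx": 0, "dy": -48, "dz": 0, "rx": 0, "ry": 0, "rz": 0, "jaw": 0.3},
  ],
  force=35,
)

```text
time: 5.02
ee_pos: [526.8, 303.6, 46.3]
ee_rot: [-0.001, 0.998, -0.057, 0.001]
contact_force: [0.4, -0.5, -0.7]
gripper_width: 39.6
```

```bash
python3 -c "
from carr import *
run('w3')"; python3 go.py 521.1 254.5 43 -6.58
```

```text
5.0167 [526.8 303.6  46.3]
sleeve 12559 [[-26.3, 103.6, 78.2], [0.2, 131.3, 82.5], [28.1, 148.9, 85.9]]
102 -19.7 20.5 82.3 | 110 -19.8 20.3 82.5 | 118 -19.6 20.4 82.5 | 126 -21.5 22.3 82.6 | 134 -21.2 21.9 82.6 | 142 -33.0 34.0 82.6 | 150 -19.9 20.8 82.0 | 
-60 [65.5 74.9] 69.7 | 60 [65.4 74.9] 69.6 | bar x [-107.9363898   124.20781919]
rim [[-109.6, 28.6], [111.0, 36.5]]
d [-0.1, 49.5, 3.2] r [-0.0031, -0.0013, 0.0007] rows 4
```

Request:
jog_arm(
  commands=[
    {"dx": 0, "dy": 0, "dz": 0, "rx": 0, "ry": 0, "rz": 0, "jaw": 0.9},
    {"dx": 0, "dy": 0, "dz": 0, "rx": 0, "ry": 0, "rz": 0, "jaw": 0.9},
    {"dx": 0, "dy": 0, "dz": 0, "rx": 0, "ry": 0, "rz": 0, "jaw": 0.9},
    {"dx": 0, "dy": 0, "dz": 0, "rx": 0, "ry": 0, "rz": 0, "jaw": 0.9},
    {"dx": 0, "dy": 0, "dz": 0, "rx": 0, "ry": 0, "rz": 0, "jaw": 0.9},
    {"dx": 0, "dy": 0, "dz": 0, "rx": 0, "ry": 0, "rz": 0, "jaw": 0.9},
    {"dx": 0, "dy": 0, "dz": -60, "rx": 0, "ry": 0, "rz": 0, "jaw": 0.9},
    {"dx": 0, "dy": 0, "dz": -100, "rx": 0, "ry": 0, "rz": 0, "jaw": 0.9},
    {"dx": 0, "dy": 0, "dz": -100, "rx": 0, "ry": 0, "rz": 0, "jaw": 0.9},
    {"dx": 0, "dy": 0, "dz": -100, "rx": 0, "ry": 0, "rz": 0, "jaw": 0.9},
    {"dx": 0, "dy": 0, "dz": -100, "rx": 0, "ry": 0, "rz": 0, "jaw": 0.9},
  ],
)

```text
time: 5.98
ee_pos: [527.6, 303.8, 147.9]
ee_rot: [-0.002, 0.998, -0.057, 0.002]
contact_force: [0.2, -0.1, -0.5]
gripper_width: 76.8
```

```bash
cat > snap.py <<'E'
from carr import *
def snap(name):
    L=run(name)
    yaw=np.radians(-6.58);ex=np.array([np.cos(yaw),np.sin(yaw)]);ey=np.array([-ex[1],ex[0]])
    for n in['wrist','scene']:
        st=env.state();c=env.camera(n);P=cloud(c,st);m=colormask(c['frame'],'red')|((c['frame'][...,2]>90)&(c['frame'][...,1]<60)&(c['frame'][...,0]<60))
        q=P[m];q=q[np.isfinite(q[:,0])];q=np.c_[(q[:,:2]-[511.4,170.1])@ex,(q[:,:2]-[511.4,170.1])@ey,q[:,2]]
        q=q[(abs(q[:,0])<50)&(q[:,1]>60)&(q[:,1]<180)&(q[:,2]>50)&(q[:,2]<80)]
        print(n,'button',len(q),np.percentile(q,[2,50,98],axis=0).round(1).tolist() if len(q) else '')
    cv2.imwrite('pics/%ss.png'%name,cv2.resize(c['frame'][90:230,300:440],None,fx=4,fy=4))
import sys; snap(sys.argv[1])
E
python3 snap.py w4
```

```text
5.9833 [527.6 303.8 147.9]
sleeve 5422 [[-19.6, 80.2, 78.1], [0.3, 120.6, 82.6], [20.0, 148.7, 84.2]]
78 -14.1 13.4 78.3 | 86 -19.8 20.5 79.1 | 94 -20.1 20.5 82.7 | 102 -19.8 19.8 82.6 | 110 -19.6 20.2 82.6 | 118 -19.3 20.0 82.6 | 126 -19.7 19.7 82.5 | 134 -19.6 20.3 82.6 | 142 -19.5 20.3 82.6 | 150 -19.7 20.2 82.2 | 
-120 [65.1 74.9] 69.6 | -90 [66. 75.] 69.7 | -60 [65.3 74.9] 69.7 | -30 [65.1 74.9] 69.7 | 0 [64.8 72.2] 69.7 | 30 [65.  74.9] 69.6 | 60 [64.9 74.8] 69.6 | 90 [67.9 74.9] 69.6 | 120 [65.  74.9] 69.5 | bar x [-123.38485303  124.30744813]
rim [[-129.2, -36.3], [101.5, 27.8]]
wrist button 148 [[21.3, 127.6, 65.2], [23.4, 135.5, 71.3], [25.5, 140.7, 73.4]]
scene button 24 [[19.9, 125.9, 63.1], [25.0, 132.1, 68.2], [27.4, 138.0, 73.2]]
```

Run:
```python
import cv2,numpy as np
a=cv2.imread('pics/w4.png');b=cv2.imread('pics/w4s.png')
b=cv2.resize(b,(400,400));a=cv2.resize(a,(400,300));o=np.zeros((400,800,3),np.uint8);o[:300,:400]=a;o[:,400:]=b;cv2.imwrite('pics/w4both.png',o)
```

```text
(no output)
```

View pics/w4both.png

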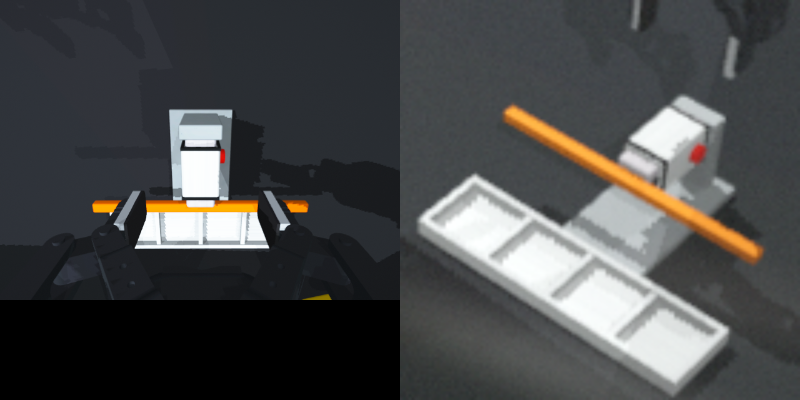

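The bar is open: the crossbar is at y≈64–76 and the button is out to about 26 mm. Next are the pots.

```bash
python3 -c "
from h import *
print(env.state()['qpos'].round(3))
from meas import *
for n in ['top','scene']:
    c=env.camera(n);print(n)
    for o in measure(c): print(o)
"
```

```text
[ 3.890e-01  4.100e-01 -2.700e-02  1.133e+00  2.000e-03  2.074e+00]
top
('yellow', np.int32(683), [328.0, 188.0], 35.7, [715.7, -75.1], 80.2)
('yellow', np.int32(355), [338.0, 243.0], 14.0, [569.3, -99.1], 24.7)
('yellow', np.int32(366), [329.0, 290.0], 44.0, [450.3, -75.2], 25.8)
('green', np.int32(385), [420.0, 238.0], 44.1, [576.1, -304.9], 26.1)
('green', np.int32(341), [374.0, 294.0], 14.1, [438.1, -190.0], 24.9)
('blue', np.int32(352), [451.0, 239.0], 14.7, [576.6, -390.3], 25.2)
('blue', np.int32(471), [457.0, 292.0], 45.1, [441.7, -393.9], 26.3)
('red', np.int32(369), [422.0, 206.0], 26.3, [660.5, -314.2], 42.7)
('red', np.int32(318), [413.0, 290.0], 13.6, [447.8, -288.4], 25.0)
scene
('yellow', np.int32(753), [270.0, 243.0], 43.9, [452.8, -75.1], 26.5)
('yellow', np.int32(969), [379.0, 322.0], 35.9, [718.5, -73.8], 80.9)
('yellow', np.int32(400), [310.0, 284.0], 13.4, [571.1, -97.8], 25.1)
('green', np.int32(142), [232.0, 289.0], 13.6, [445.8, -191.8], 23.8)
('green', np.int32(869), [244.0, 365.0], 44.6, [578.2, -304.5], 26.1)
('blue', np.int32(2101), [465.0, 17.0], 69.2, [516.5, 693.3], 381.7)
('blue', np.int32(1030), [151.0, 363.0], 44.5, [443.4, -392.9], 26.2)
('blue', np.int32(639), [212.0, 409.0], 13.1, [577.4, -388.9], 26.2)
('red', np.int32(458), [198.0, 324.0], 13.3, [449.2, -287.4], 25.1)
('red', np.int32(822), [279.0, 400.0], 25.9, [661.4, -312.8], 42.8)
```

```bash
python3 go.py 450 -75 150 83.4
```

```text
d [-32.0, 384.0, -6.0] r [-0.0025, -0.0, -1.5698] rows 15
```

Request:
jog_arm(
  commands=[
    {"dx": -32, "dy": 384, "dz": -6, "rx": -0.002, "ry": 0, "rz": -1.57, "jaw": 0.8},
    {"dx": -32, "dy": 384, "dz": -6, "rx": -0.002, "ry": 0, "rz": -1.57, "jaw": 0.8},
    {"dx": -32, "dy": 384, "dz": -6, "rx": -0.002, "ry": 0, "rz": -1.57, "jaw": 0.8},
    {"dx": -32, "dy": 384, "dz": -6, "rx": -0.002, "ry": 0, "rz": -1.57, "jaw": 0.8},
    {"dx": -32, "dy": 384, "dz": -6, "rx": -0.002, "ry": 0, "rz": -1.57, "jaw": 0.8},
    {"dx": -32, "dy": 384, "dz": -6, "rx": -0.002, "ry": 0, "rz": -1.57, "jaw": 0.8},
    {"dx": -32, "dy": 384, "dz": -6, "rx": -0.002, "ry": 0, "rz": -1.57, "jaw": 0.8},
    {"dx": -32, "dy": 384, "dz": -6, "rx": -0.002, "ry": 0, "rz": -1.57, "jaw": 0.8},
    {"dx": -32, "dy": 384, "dz": -6, "rx": -0.002, "ry": 0, "rz": -1.57, "jaw": 0.8},
    {"dx": -32, "dy": 384, "dz": -6, "rx": -0.002, "ry": 0, "rz": -1.57, "jaw": 0.8},
    {"dx": -32, "dy": 384, "dz": -6, "rx": -0.002, "ry": 0, "rz": -1.57, "jaw": 0.8},
    {"dx": -32, "dy": 384, "dz": -6, "rx": -0.002, "ry": 0, "rz": -1.57, "jaw": 0.8},
    {"dx": -32, "dy": 384, "dz": -6, "rx": -0.002, "ry": 0, "rz": -1.57, "jaw": 0.8},
    {"dx": -32, "dy": 384, "dz": -6, "rx": -0.002, "ry": 0, "rz": -1.57, "jaw": 0.8},
    {"dx": -32, "dy": 384, "dz": -6, "rx": -0.002, "ry": 0, "rz": -1.57, "jaw": 0.8},
    {"dx": -32, "dy": 384, "dz": -6, "rx": -0.002, "ry": 0, "rz": -1.57, "jaw": 0.8},
    {"dx": -32, "dy": 384, "dz": -6, "rx": -0.002, "ry": 0, "rz": -1.57, "jaw": 0.8},
    {"dx": -32, "dy": 384, "dz": -6, "rx": -0.002, "ry": 0, "rz": -1.57, "jaw": 0.8},
  ],
)

```text
time: 7.73
ee_pos: [449.9, -74.8, 149.6]
ee_rot: [-0.001, 0.747, 0.665, -0.0]
contact_force: [0.5, 0.4, 0.3]
gripper_width: 68.2
```

```bash
cat > wl.py <<'E'
from meas import *
import sys
st=env.state();c=env.camera('wrist')
if len(sys.argv)>1: save(c,sys.argv[1])
print(st['time'],st['ee_pos'].round(1),st['dq'].round(3).tolist(),round(st['gripper_width'],1))
for o in measure(c,st): print(o)
E
python3 wl.py w5
```

```text
7.7333 [449.9 -74.8 149.6] [-0.0, -0.001, 0.003, -0.001, 0.001, -0.005] 68.2
('yellow', np.int32(3874), [322.0, 235.0], 45.4, [452.2, -76.3], 26.1)
('yellow', np.int32(1588), [311.0, 346.0], 12.3, [570.7, -100.2], 25.1)
('yellow', np.int32(414), [396.0, 427.0], 24.6, [554.0, -45.6], 119.8)
('green', np.int32(2331), [184.0, 225.0], 12.5, [439.7, -191.2], 25.4)
('green', np.int32(2338), [81.0, 379.0], 45.0, [509.9, -231.0], 125.7)
('blue', np.int32(1296), [22.0, 383.0], 12.4, [578.8, -389.2], 25.9)
('red', np.int32(2084), [74.0, 249.0], 12.5, [449.5, -289.4], 25.2)
('red', np.int32(248), [150.0, 450.0], 25.6, [561.5, -205.1], 136.0)
```

View pics/w5.png

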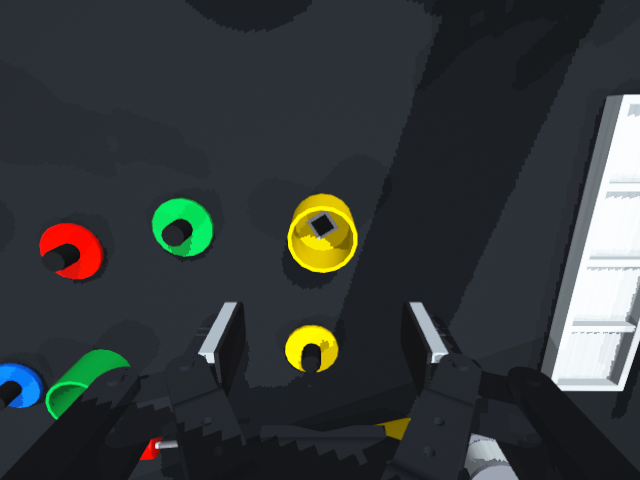

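```bash
python3 go.py 452 -75.8 15 83.4
python3 - <<'E'
import numpy as np
a=np.radians(-6.58);ex=np.array([np.cos(a),np.sin(a)])
for i,x in enumerate([-96,-32,32,96]): print(i,(np.array([511.4,170.2])+x*ex).round(1))
E
```

```text
d [-0.8, 2.2, 134.7] r [-0.0007, -0.0005, -0.0005] rows 6
0 [416.  181.2]
1 [479.6 173.9]
2 [543.2 166.5]
3 [606.8 159.2]
```

Request:
jog_arm(
  commands=[
    {"dx": -0.8, "dy": 2.2, "dz": 40, "rx": 0, "ry": 0, "rz": 0, "jaw": 0.8},
    {"dx": -0.8, "dy": 2.2, "dz": 80, "rx": 0, "ry": 0, "rz": 0, "jaw": 0.8},
    {"dx": -0.8, "dy": 2.2, "dz": 115, "rx": 0, "ry": 0, "rz": 0, "jaw": 0.8},
    {"dx": -0.8, "dy": 2.2, "dz": 134, "rx": 0, "ry": 0, "rz": 0, "jaw": 0.8},
    {"dx": -0.8, "dy": 2.2, "dz": 134.5, "rx": 0, "ry": 0, "rz": 0, "jaw": 0.8},
    {"dx": -0.8, "dy": 2.2, "dz": 134.5, "rx": 0, "ry": 0, "rz": 0, "jaw": 0.8},
    {"dx": -0.8, "dy": 2.2, "dz": 134.5, "rx": 0, "ry": 0, "rz": 0, "jaw": 0.8},
    {"dx": -0.8, "dy": 2.2, "dz": 134.5, "rx": 0, "ry": 0, "rz": 0, "jaw": 0.5},
    {"dx": -0.8, "dy": 2.2, "dz": 134.5, "rx": 0, "ry": 0, "rz": 0, "jaw": 0.5},
    {"dx": -0.8, "dy": 2.2, "dz": 134.5, "rx": 0, "ry": 0, "rz": 0, "jaw": 0.5},
    {"dx": -0.8, "dy": 2.2, "dz": 134.5, "rx": 0, "ry": 0, "rz": 0, "jaw": 0.5},
    {"dx": -0.8, "dy": 2.2, "dz": 134.5, "rx": 0, "ry": 0, "rz": 0, "jaw": 0.5},
    {"dx": -0.8, "dy": 2.2, "dz": 134.5, "rx": 0, "ry": 0, "rz": 0, "jaw": 0.5},
    {"dx": -0.8, "dy": 2.2, "dz": 134.5, "rx": 0, "ry": 0, "rz": 0, "jaw": 0.5},
  ],
  force=30,
)

```text
time: 8.95
ee_pos: [453.8, -76.3, 17.3]
ee_rot: [0.001, 0.747, 0.665, 0.001]
contact_force: [-0.2, -0.2, 6.9]
gripper_width: 50.7
```

```bash
python3 go.py 452 -75.8 130 83.4;python3 go.py 479.6 173.9 130 83.4
```

```text
d [0.3, -1.5, -112.7] r [0.0035, 0.0004, -0.0005] rows 5
d [251.5, -2.9, -112.8] r [0.0035, 0.0004, -0.0005] rows 9
```

Request:
jog_arm(
  commands=[
    {"dx": 0, "dy": 0, "dz": -40, "rx": 0, "ry": 0, "rz": 0, "jaw": 0.5},
    {"dx": 0, "dy": 0, "dz": -80, "rx": 0, "ry": 0, "rz": 0, "jaw": 0.5},
    {"dx": 0, "dy": 0, "dz": -113, "rx": 0.003, "ry": 0, "rz": 0, "jaw": 0.5},
    {"dx": 251.5, "dy": -3, "dz": -113, "rx": 0.003, "ry": 0, "rz": 0, "jaw": 0.5},
    {"dx": 251.5, "dy": -3, "dz": -113, "rx": 0.003, "ry": 0, "rz": 0, "jaw": 0.5},
    {"dx": 251.5, "dy": -3, "dz": -113, "rx": 0.003, "ry": 0, "rz": 0, "jaw": 0.5},
    {"dx": 251.5, "dy": -3, "dz": -113, "rx": 0.003, "ry": 0, "rz": 0, "jaw": 0.5},
    {"dx": 251.5, "dy": -3, "dz": -113, "rx": 0.003, "ry": 0, "rz": 0, "jaw": 0.5},
    {"dx": 251.5, "dy": -3, "dz": -113, "rx": 0.003, "ry": 0, "rz": 0, "jaw": 0.5},
    {"dx": 251.5, "dy": -3, "dz": -113, "rx": 0.003, "ry": 0, "rz": 0, "jaw": 0.5},
    {"dx": 251.5, "dy": -3, "dz": -113, "rx": 0.003, "ry": 0, "rz": 0, "jaw": 0.5},
    {"dx": 251.5, "dy": -3, "dz": -113, "rx": 0.003, "ry": 0, "rz": 0, "jaw": 0.5},
    {"dx": 251.5, "dy": -3, "dz": -113, "rx": 0.003, "ry": 0, "rz": 0, "jaw": 0.5},
  ],
)

```text
time: 10.03
ee_pos: [479.4, 172.9, 130.5]
ee_rot: [0.0, 0.747, 0.665, -0.0]
contact_force: [0.4, -0.2, -1.2]
gripper_width: 50.1
```

```bash
python3 wl.py w6;python3 go.py 479.6 173.9 24 83.4
```

```text
10.0333 [479.4 172.9 130.5] [-0.019, -0.001, -0.004, -0.004, 0.001, 0.001] 50.1
('yellow', np.int32(15500), [323.0, 324.0], 158.4, [478.7, 173.1], 27.3)
('yellow', np.int32(1874), [32.0, 359.0], 12.4, [570.9, -99.4], 26.1)
('yellow', np.int32(650), [170.0, 469.0], 30.8, [596.1, 61.7], 127.5)
d [1.3, -0.1, 106.4] r [0.0006, 0.0006, -0.0024] rows 5
```

View pics/w6.png

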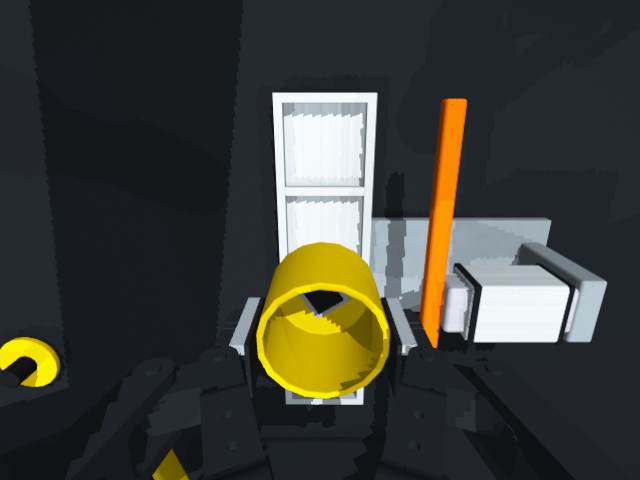

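Request:
jog_arm(
  commands=[
    {"dx": 1.2, "dy": 0.6, "dz": 30, "rx": 0, "ry": 0, "rz": -0.002, "jaw": 0.5},
    {"dx": 1.2, "dy": 0.6, "dz": 60, "rx": 0, "ry": 0, "rz": -0.002, "jaw": 0.5},
    {"dx": 1.2, "dy": 0.6, "dz": 80, "rx": 0, "ry": 0, "rz": -0.002, "jaw": 0.5},
    {"dx": 1.2, "dy": 0.6, "dz": 90, "rx": 0, "ry": 0, "rz": -0.002, "jaw": 0.5},
    {"dx": 1.2, "dy": 0.6, "dz": 98, "rx": 0, "ry": 0, "rz": -0.002, "jaw": 0.5},
    {"dx": 1.2, "dy": 0.6, "dz": 104, "rx": 0, "ry": 0, "rz": -0.002, "jaw": 0.5},
    {"dx": 1.2, "dy": 0.6, "dz": 106, "rx": 0, "ry": 0, "rz": -0.002, "jaw": 0.5},
    {"dx": 1.2, "dy": 0.6, "dz": 106, "rx": 0, "ry": 0, "rz": -0.002, "jaw": 0.5},
    {"dx": 1.2, "dy": 0.6, "dz": 106, "rx": 0, "ry": 0, "rz": -0.002, "jaw": 0.5},
  ],
)

```text
time: 10.83
ee_pos: [481.1, 173.7, 25.3]
ee_rot: [0.001, 0.747, 0.665, 0.001]
contact_force: [-0.7, 0.6, -0.7]
gripper_width: 50.2
```

```bash
python3 go.py 480.2 173.7 22.5 83.4
```

```text
d [-0.1, -0.9, 2.8] r [0.0021, 0.0001, -0.0006] rows 3
```

Request:
jog_arm(
  commands=[
    {"dx": 0, "dy": -0.9, "dz": 2.5, "rx": 0, "ry": 0, "rz": 0, "jaw": 0.5},
    {"dx": 0, "dy": -0.9, "dz": 2.5, "rx": 0, "ry": 0, "rz": 0, "jaw": 0.5},
    {"dx": 0, "dy": -0.9, "dz": 2.5, "rx": 0, "ry": 0, "rz": 0, "jaw": 0.5},
    {"dx": 0, "dy": -0.9, "dz": 2.5, "rx": 0, "ry": 0, "rz": 0, "jaw": 0.8},
    {"dx": 0, "dy": -0.9, "dz": 2.5, "rx": 0, "ry": 0, "rz": 0, "jaw": 0.8},
    {"dx": 0, "dy": -0.9, "dz": 2.5, "rx": 0, "ry": 0, "rz": 0, "jaw": 0.8},
    {"dx": 0, "dy": -0.9, "dz": 2.5, "rx": 0, "ry": 0, "rz": 0, "jaw": 0.8},
    {"dx": 0, "dy": -0.9, "dz": -40, "rx": 0, "ry": 0, "rz": 0, "jaw": 0.8},
    {"dx": 0, "dy": -0.9, "dz": -80, "rx": 0, "ry": 0, "rz": 0, "jaw": 0.8},
    {"dx": 0, "dy": -0.9, "dz": -125, "rx": 0, "ry": 0, "rz": 0, "jaw": 0.8},
    {"dx": 0, "dy": -0.9, "dz": -125, "rx": 0, "ry": 0, "rz": 0, "jaw": 0.8},
    {"dx": 0, "dy": -0.9, "dz": -125, "rx": 0, "ry": 0, "rz": 0, "jaw": 0.8},
  ],
)

```text
time: 11.83
ee_pos: [482.4, 174.4, 153.7]
ee_rot: [0.003, 0.747, 0.665, 0.004]
contact_force: [1.1, -0.1, -1.4]
gripper_width: 68.4
```

```bash
python3 wl.py w7;python3 go.py 577 -305 150 83.4
```

```text
11.8333 [482.4 174.4 153.7] [-0.0, 0.044, -0.081, -0.038, 0.002, 0.001] 68.4
('yellow', np.int32(3792), [322.0, 227.0], 51.4, [478.6, 173.6], 25.7)
('yellow', np.int32(1720), [47.0, 339.0], 12.4, [570.5, -99.3], 26.0)
('yellow', np.int32(673), [172.0, 454.0], 34.1, [607.9, 68.9], 143.5)
d [-464.8, 150.9, 1.8] r [0.0049, -0.0007, -0.0005] rows 14
```

Request:
jog_arm(
  commands=[
    {"dx": -465, "dy": 151, "dz": 2, "rx": 0.005, "ry": 0, "rz": 0, "jaw": 0.8},
    {"dx": -465, "dy": 151, "dz": 2, "rx": 0.005, "ry": 0, "rz": 0, "jaw": 0.8},
    {"dx": -465, "dy": 151, "dz": 2, "rx": 0.005, "ry": 0, "rz": 0, "jaw": 0.8},
    {"dx": -465, "dy": 151, "dz": 2, "rx": 0.005, "ry": 0, "rz": 0, "jaw": 0.8},
    {"dx": -465, "dy": 151, "dz": 2, "rx": 0.005, "ry": 0, "rz": 0, "jaw": 0.8},
    {"dx": -465, "dy": 151, "dz": 2, "rx": 0.005, "ry": 0, "rz": 0, "jaw": 0.8},
    {"dx": -465, "dy": 151, "dz": 2, "rx": 0.005, "ry": 0, "rz": 0, "jaw": 0.8},
    {"dx": -465, "dy": 151, "dz": 2, "rx": 0.005, "ry": 0, "rz": 0, "jaw": 0.8},
    {"dx": -465, "dy": 151, "dz": 2, "rx": 0.005, "ry": 0, "rz": 0, "jaw": 0.8},
    {"dx": -465, "dy": 151, "dz": 2, "rx": 0.005, "ry": 0, "rz": 0, "jaw": 0.8},
    {"dx": -465, "dy": 151, "dz": 2, "rx": 0.005, "ry": 0, "rz": 0, "jaw": 0.8},
    {"dx": -465, "dy": 151, "dz": 2, "rx": 0.005, "ry": 0, "rz": 0, "jaw": 0.8},
    {"dx": -465, "dy": 151, "dz": 2, "rx": 0.005, "ry": 0, "rz": 0, "jaw": 0.8},
    {"dx": -465, "dy": 151, "dz": 2, "rx": 0.005, "ry": 0, "rz": 0, "jaw": 0.8},
    {"dx": -465, "dy": 151, "dz": 2, "rx": 0.005, "ry": 0, "rz": 0, "jaw": 0.8},
    {"dx": -465, "dy": 151, "dz": 2, "rx": 0.005, "ry": 0, "rz": 0, "jaw": 0.8},
    {"dx": -465, "dy": 151, "dz": 2, "rx": 0.005, "ry": 0, "rz": 0, "jaw": 0.8},
  ],
)

```text
time: 13.3
ee_pos: [576.8, -303.5, 149.4]
ee_rot: [-0.001, 0.746, 0.666, 0.0]
contact_force: [0.5, 0.2, 0.1]
gripper_width: 68.0
```

```bash
python3 wl.py w8;python3 go.py 577 -305 15 83.4
```

```text
13.3 [ 576.8 -303.5  149.4] [0.001, -0.009, 0.01, -0.0, -0.002, 0.002] 68.0
('yellow', np.int32(2542), [572.0, 187.0], 12.1, [570.5, -100.4], 25.4)
('yellow', np.int32(4539), [564.0, 324.0], 33.0, [622.6, -147.0], 112.9)
('green', np.int32(2782), [459.0, 29.0], 12.5, [440.3, -191.3], 25.0)
('green', np.int32(3842), [320.0, 235.0], 45.5, [578.4, -306.3], 26.0)
('blue', np.int32(3916), [146.0, 45.0], 41.0, [442.9, -395.5], 23.6)
('blue', np.int32(62), [113.0, 30.0], 45.2, [431.1, -412.7], 13.4)
('blue', np.int32(1667), [194.0, 68.0], 43.3, [444.2, -394.5], 26.2)
('blue', np.int32(187), [231.0, 226.0], 11.2, [578.3, -391.2], 24.9)
('blue', np.int32(328), [215.0, 253.0], 30.6, [578.8, -391.7], 8.9)
('red', np.int32(3686), [322.0, 50.0], 12.5, [449.7, -290.0], 24.9)
('red', np.int32(2731), [321.0, 319.0], 26.1, [661.4, -314.9], 42.4)
d [-1.5, 0.3, 134.7] r [-0.0007, -0.0011, 0.0013] rows 6
```

Request:
jog_arm(
  commands=[
    {"dx": -2.3, "dy": 0.3, "dz": 40, "rx": 0, "ry": 0, "rz": 0, "jaw": 0.8},
    {"dx": -2.3, "dy": 0.3, "dz": 80, "rx": 0, "ry": 0, "rz": 0, "jaw": 0.8},
    {"dx": -2.3, "dy": 0.3, "dz": 115, "rx": 0, "ry": 0, "rz": 0, "jaw": 0.8},
    {"dx": -2.3, "dy": 0.3, "dz": 134, "rx": 0, "ry": 0, "rz": 0, "jaw": 0.8},
    {"dx": -2.3, "dy": 0.3, "dz": 134.5, "rx": 0, "ry": 0, "rz": 0, "jaw": 0.8},
    {"dx": -2.3, "dy": 0.3, "dz": 134.5, "rx": 0, "ry": 0, "rz": 0, "jaw": 0.8},
    {"dx": -2.3, "dy": 0.3, "dz": 134.5, "rx": 0, "ry": 0, "rz": 0, "jaw": 0.8},
    {"dx": -2.3, "dy": 0.3, "dz": 134.5, "rx": 0, "ry": 0, "rz": 0, "jaw": 0.5},
    {"dx": -2.3, "dy": 0.3, "dz": 134.5, "rx": 0, "ry": 0, "rz": 0, "jaw": 0.5},
    {"dx": -2.3, "dy": 0.3, "dz": 134.5, "rx": 0, "ry": 0, "rz": 0, "jaw": 0.5},
    {"dx": -2.3, "dy": 0.3, "dz": 134.5, "rx": 0, "ry": 0, "rz": 0, "jaw": 0.5},
    {"dx": -2.3, "dy": 0.3, "dz": 134.5, "rx": 0, "ry": 0, "rz": 0, "jaw": 0.5},
    {"dx": -2.3, "dy": 0.3, "dz": 134.5, "rx": 0, "ry": 0, "rz": 0, "jaw": 0.5},
    {"dx": -2.3, "dy": 0.3, "dz": 134.5, "rx": 0, "ry": 0, "rz": 0, "jaw": 0.5},
  ],
  force=30,
)

```text
time: 14.52
ee_pos: [578.8, -306.9, 18.1]
ee_rot: [0.002, 0.746, 0.666, 0.001]
contact_force: [-0.3, 0.9, 7.0]
gripper_width: 49.9
```

```bash
python3 go.py 577 -305 130 83.4;python3 go.py 606.8 159.2 130 83.4
```

```text
d [1.6, -1.5, -111.9] r [0.0039, 0.0009, 0.0013] rows 5
d [466.1, -24.7, -112.4] r [0.0039, 0.0009, 0.0013] rows 14
```

Request:
jog_arm(
  commands=[
    {"dx": 0, "dy": 0, "dz": -40, "rx": 0, "ry": 0, "rz": 0, "jaw": 0.5},
    {"dx": 0, "dy": 0, "dz": -80, "rx": 0, "ry": 0, "rz": 0, "jaw": 0.5},
    {"dx": 0, "dy": 0, "dz": -112, "rx": 0.004, "ry": 0, "rz": 0, "jaw": 0.5},
    {"dx": 466, "dy": -25, "dz": -112, "rx": 0.004, "ry": 0.001, "rz": 0.001, "jaw": 0.5},
    {"dx": 466, "dy": -25, "dz": -112, "rx": 0.004, "ry": 0.001, "rz": 0.001, "jaw": 0.5},
    {"dx": 466, "dy": -25, "dz": -112, "rx": 0.004, "ry": 0.001, "rz": 0.001, "jaw": 0.5},
    {"dx": 466, "dy": -25, "dz": -112, "rx": 0.004, "ry": 0.001, "rz": 0.001, "jaw": 0.5},
    {"dx": 466, "dy": -25, "dz": -112, "rx": 0.004, "ry": 0.001, "rz": 0.001, "jaw": 0.5},
    {"dx": 466, "dy": -25, "dz": -112, "rx": 0.004, "ry": 0.001, "rz": 0.001, "jaw": 0.5},
    {"dx": 466, "dy": -25, "dz": -112, "rx": 0.004, "ry": 0.001, "rz": 0.001, "jaw": 0.5},
    {"dx": 466, "dy": -25, "dz": -112, "rx": 0.004, "ry": 0.001, "rz": 0.001, "jaw": 0.5},
    {"dx": 466, "dy": -25, "dz": -112, "rx": 0.004, "ry": 0.001, "rz": 0.001, "jaw": 0.5},
    {"dx": 466, "dy": -25, "dz": -112, "rx": 0.004, "ry": 0.001, "rz": 0.001, "jaw": 0.5},
    {"dx": 466, "dy": -25, "dz": -112, "rx": 0.004, "ry": 0.001, "rz": 0.001, "jaw": 0.5},
    {"dx": 466, "dy": -25, "dz": -112, "rx": 0.004, "ry": 0.001, "rz": 0.001, "jaw": 0.5},
    {"dx": 466, "dy": -25, "dz": -112, "rx": 0.004, "ry": 0.001, "rz": 0.001, "jaw": 0.5},
    {"dx": 466, "dy": -25, "dz": -112, "rx": 0.004, "ry": 0.001, "rz": 0.001, "jaw": 0.5},
    {"dx": 466, "dy": -25, "dz": -112, "rx": 0.004, "ry": 0.001, "rz": 0.001, "jaw": 0.5},
    {"dx": 466, "dy": -25, "dz": -112, "rx": 0.004, "ry": 0.001, "rz": 0.001, "jaw": 0.5},
  ],
)

```text
time: 16.1
ee_pos: [606.6, 157.4, 129.8]
ee_rot: [0.0, 0.747, 0.665, -0.0]
contact_force: [-0.8, -0.8, -0.6]
gripper_width: 49.7
```

```bash
python3 wl.py w9;python3 go.py 606.8 159.2 24 83.4
```

```text
16.1 [606.6 157.4 129.8] [-0.007, 0.001, -0.002, 0.001, 0.002, 0.002] 49.7
('yellow', np.int32(5666), [326.0, 37.0], 51.4, [479.0, 173.6], 25.8)
('yellow', np.int32(463), [468.0, 13.0], 70.3, [484.9, 243.4], 7.4)
('yellow', np.int32(863), [8.0, 228.0], 12.4, [574.3, -89.3], 21.6)
('yellow', np.int32(3810), [86.0, 348.0], 33.5, [638.3, -7.4], 124.9)
('yellow', np.int32(82), [35.0, 439.0], 35.9, [758.2, -112.1], 25.3)
('green', np.int32(15271), [323.0, 326.0], 156.9, [606.5, 156.7], 26.5)
('red', np.int32(340), [564.0, 137.0], 72.2, [549.6, 298.6], 7.8)
d [1.9, -0.1, 105.8] r [0.0001, 0.0001, -0.0021] rows 5
```

Request:
jog_arm(
  commands=[
    {"dx": 2.3, "dy": -0.8, "dz": 30, "rx": 0, "ry": 0, "rz": -0.002, "jaw": 0.5},
    {"dx": 2.3, "dy": -0.8, "dz": 60, "rx": 0, "ry": 0, "rz": -0.002, "jaw": 0.5},
    {"dx": 2.3, "dy": -0.8, "dz": 80, "rx": 0, "ry": 0, "rz": -0.002, "jaw": 0.5},
    {"dx": 2.3, "dy": -0.8, "dz": 90, "rx": 0, "ry": 0, "rz": -0.002, "jaw": 0.5},
    {"dx": 2.3, "dy": -0.8, "dz": 98, "rx": 0, "ry": 0, "rz": -0.002, "jaw": 0.5},
    {"dx": 2.3, "dy": -0.8, "dz": 103, "rx": 0, "ry": 0, "rz": -0.002, "jaw": 0.5},
    {"dx": 2.3, "dy": -0.8, "dz": 106, "rx": 0, "ry": 0, "rz": -0.002, "jaw": 0.5},
    {"dx": 2.3, "dy": -0.8, "dz": 107, "rx": 0, "ry": 0, "rz": -0.002, "jaw": 0.5},
    {"dx": 2.3, "dy": -0.8, "dz": 107, "rx": 0, "ry": 0, "rz": -0.002, "jaw": 0.5},
  ],
)

```text
time: 16.9
ee_pos: [607.1, 159.7, 24.2]
ee_rot: [0.001, 0.747, 0.665, 0.001]
contact_force: [-0.1, 0.2, -0.6]
gripper_width: 50.2
```

```bash
python3 go.py 606.9 159.6 23.9 83.4
```

```text
d [-0.1, -0.2, 0.3] r [0.0022, -0.0004, -0.0003] rows 3
```

Request:
jog_arm(
  commands=[
    {"dx": 0, "dy": -0.2, "dz": 0.8, "rx": 0, "ry": 0, "rz": 0, "jaw": 0.8},
    {"dx": 0, "dy": -0.2, "dz": 0.8, "rx": 0, "ry": 0, "rz": 0, "jaw": 0.8},
    {"dx": 0, "dy": -0.2, "dz": 0.8, "rx": 0, "ry": 0, "rz": 0, "jaw": 0.8},
    {"dx": 0, "dy": -0.2, "dz": 0.8, "rx": 0, "ry": 0, "rz": 0, "jaw": 0.8},
    {"dx": 0, "dy": -0.2, "dz": 0.8, "rx": 0, "ry": 0, "rz": 0, "jaw": 0.8},
    {"dx": 0, "dy": -0.2, "dz": -40, "rx": 0, "ry": 0, "rz": 0, "jaw": 0.8},
    {"dx": 0, "dy": -0.2, "dz": -80, "rx": 0, "ry": 0, "rz": 0, "jaw": 0.8},
    {"dx": 0, "dy": -0.2, "dz": -125, "rx": 0, "ry": 0, "rz": 0, "jaw": 0.8},
    {"dx": 0, "dy": -0.2, "dz": -125, "rx": 0, "ry": 0, "rz": 0, "jaw": 0.8},
    {"dx": 0, "dy": -0.2, "dz": -125, "rx": 0, "ry": 0, "rz": 0, "jaw": 0.8},
  ],
)

```text
time: 17.73
ee_pos: [609.2, 160.1, 153.3]
ee_rot: [0.003, 0.747, 0.665, 0.004]
contact_force: [-0.3, 0.3, -0.9]
gripper_width: 68.3
```

```bash
python3 wl.py w10;python3 go.py 443 -393.7 150 83.4
```

```text
17.7333 [609.2 160.1 153.3] [-0.0, 0.045, -0.082, -0.033, -0.001, -0.001] 68.3
('yellow', np.int32(4935), [321.0, 36.0], 51.4, [479.1, 173.6], 25.8)
('yellow', np.int32(133), [439.0, 73.0], 70.4, [511.2, 238.8], 5.6)
('yellow', np.int32(721), [434.0, 135.0], 70.2, [549.2, 235.9], 22.5)
('yellow', np.int32(1659), [17.0, 212.0], 12.4, [571.4, -98.0], 24.9)
('yellow', np.int32(4278), [102.0, 333.0], 33.5, [640.3, -11.4], 136.4)
('yellow', np.int32(91), [48.0, 413.0], 36.5, [676.7, -21.1], 144.8)
('green', np.int32(3799), [321.0, 229.0], 51.4, [606.8, 159.0], 26.0)
('red', np.int32(276), [536.0, 129.0], 72.8, [549.1, 298.9], 7.4)
d [-568.8, -99.8, -0.6] r [0.0055, -0.0012, -0.0002] rows 16
```

View pics/w10.png

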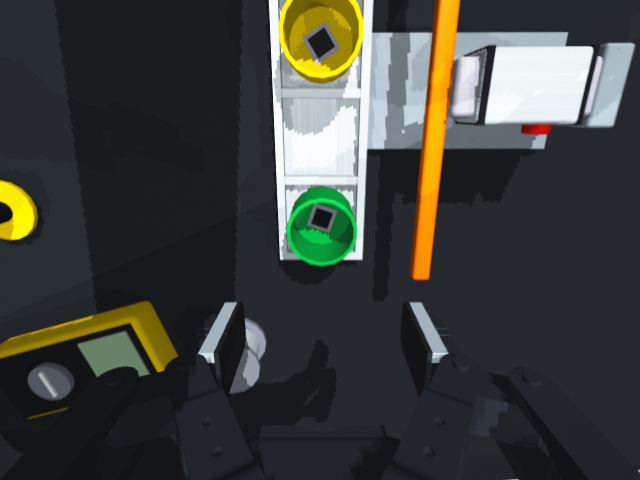

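Both pots sit square in their pockets: yellow at (321,36) and green at (321,229). Blue is next.

Request:
jog_arm(
  commands=[
    {"dx": -569, "dy": -100, "dz": 0, "rx": 0.005, "ry": -0.001, "rz": 0, "jaw": 0.8},
    {"dx": -569, "dy": -100, "dz": 0, "rx": 0.005, "ry": -0.001, "rz": 0, "jaw": 0.8},
    {"dx": -569, "dy": -100, "dz": 0, "rx": 0.005, "ry": -0.001, "rz": 0, "jaw": 0.8},
    {"dx": -569, "dy": -100, "dz": 0, "rx": 0.005, "ry": -0.001, "rz": 0, "jaw": 0.8},
    {"dx": -569, "dy": -100, "dz": 0, "rx": 0.005, "ry": -0.001, "rz": 0, "jaw": 0.8},
    {"dx": -569, "dy": -100, "dz": 0, "rx": 0.005, "ry": -0.001, "rz": 0, "jaw": 0.8},
    {"dx": -569, "dy": -100, "dz": 0, "rx": 0.005, "ry": -0.001, "rz": 0, "jaw": 0.8},
    {"dx": -569, "dy": -100, "dz": 0, "rx": 0.005, "ry": -0.001, "rz": 0, "jaw": 0.8},
    {"dx": -569, "dy": -100, "dz": 0, "rx": 0.005, "ry": -0.001, "rz": 0, "jaw": 0.8},
    {"dx": -569, "dy": -100, "dz": 0, "rx": 0.005, "ry": -0.001, "rz": 0, "jaw": 0.8},
    {"dx": -569, "dy": -100, "dz": 0, "rx": 0.005, "ry": -0.001, "rz": 0, "jaw": 0.8},
    {"dx": -569, "dy": -100, "dz": 0, "rx": 0.005, "ry": -0.001, "rz": 0, "jaw": 0.8},
    {"dx": -569, "dy": -100, "dz": 0, "rx": 0.005, "ry": -0.001, "rz": 0, "jaw": 0.8},
    {"dx": -569, "dy": -100, "dz": 0, "rx": 0.005, "ry": -0.001, "rz": 0, "jaw": 0.8},
    {"dx": -569, "dy": -100, "dz": 0, "rx": 0.005, "ry": -0.001, "rz": 0, "jaw": 0.8},
    {"dx": -569, "dy": -100, "dz": 0, "rx": 0.005, "ry": -0.001, "rz": 0, "jaw": 0.8},
    {"dx": -569, "dy": -100, "dz": 0, "rx": 0.005, "ry": -0.001, "rz": 0, "jaw": 0.8},
    {"dx": -569, "dy": -100, "dz": 0, "rx": 0.005, "ry": -0.001, "rz": 0, "jaw": 0.8},
    {"dx": -569, "dy": -100, "dz": 0, "rx": 0.005, "ry": -0.001, "rz": 0, "jaw": 0.8},
    {"dx": -569, "dy": -100, "dz": 0, "rx": 0.005, "ry": -0.001, "rz": 0, "jaw": 0.8},
  ],
)

```text
time: 19.45
ee_pos: [443.3, -392.4, 149.3]
ee_rot: [-0.0, 0.746, 0.666, 0.0]
contact_force: [0.0, -0.2, 0.2]
gripper_width: 68.2
```

```bash
python3 wl.py w11;python3 go.py 443.5 -394.5 15 83.4
```

```text
19.45 [ 443.3 -392.4  149.3] [-0.003, -0.002, 0.007, -0.001, -0.001, -0.001] 68.2
('yellow', np.int32(310), [635.0, 325.0], 11.6, [571.7, -117.3], 17.9)
('yellow', np.int32(1187), [622.0, 432.0], 32.0, [563.4, -219.8], 164.0)
('green', np.int32(2523), [569.0, 190.0], 12.1, [439.5, -191.6], 25.7)
('blue', np.int32(713), [322.0, 204.0], 37.2, [434.0, -394.8], 24.0)
('blue', np.int32(1960), [320.0, 240.0], 38.4, [443.8, -395.3], 23.5)
('blue', np.int32(777), [330.0, 358.0], 12.4, [578.4, -391.6], 25.5)
('red', np.int32(2333), [447.0, 215.0], 12.4, [449.7, -290.1], 25.2)
('red', np.int32(592), [396.0, 424.0], 25.3, [547.3, -357.7], 120.1)
d [-1.9, 0.4, 134.5] r [0.0003, -0.0002, 0.0017] rows 6
```

Request:
jog_arm(
  commands=[
    {"dx": -2.4, "dy": -0.3, "dz": 40, "rx": 0, "ry": 0, "rz": 0, "jaw": 0.8},
    {"dx": -2.4, "dy": -0.3, "dz": 80, "rx": 0, "ry": 0, "rz": 0, "jaw": 0.8},
    {"dx": -2.4, "dy": -0.3, "dz": 115, "rx": 0, "ry": 0, "rz": 0, "jaw": 0.8},
    {"dx": -2.4, "dy": -0.3, "dz": 134, "rx": 0, "ry": 0, "rz": 0, "jaw": 0.8},
    {"dx": -2.4, "dy": -0.3, "dz": 134.5, "rx": 0, "ry": 0, "rz": 0, "jaw": 0.8},
    {"dx": -2.4, "dy": -0.3, "dz": 134.5, "rx": 0, "ry": 0, "rz": 0, "jaw": 0.8},
    {"dx": -2.4, "dy": -0.3, "dz": 134.5, "rx": 0, "ry": 0, "rz": 0, "jaw": 0.8},
    {"dx": -2.4, "dy": -0.3, "dz": 134.5, "rx": 0, "ry": 0, "rz": 0, "jaw": 0.5},
    {"dx": -2.4, "dy": -0.3, "dz": 134.5, "rx": 0, "ry": 0, "rz": 0, "jaw": 0.5},
    {"dx": -2.4, "dy": -0.3, "dz": 134.5, "rx": 0, "ry": 0, "rz": 0, "jaw": 0.5},
    {"dx": -2.4, "dy": -0.3, "dz": 134.5, "rx": 0, "ry": 0, "rz": 0, "jaw": 0.5},
    {"dx": -2.4, "dy": -0.3, "dz": 134.5, "rx": 0, "ry": 0, "rz": 0, "jaw": 0.5},
    {"dx": -2.4, "dy": -0.3, "dz": 134.5, "rx": 0, "ry": 0, "rz": 0, "jaw": 0.5},
    {"dx": -2.4, "dy": -0.3, "dz": 134.5, "rx": 0, "ry": 0, "rz": 0, "jaw": 0.5},
  ],
  force=30,
)

```text
time: 20.67
ee_pos: [444.3, -396.3, 17.6]
ee_rot: [0.002, 0.746, 0.666, 0.0]
contact_force: [0.1, 1.3, 6.7]
gripper_width: 50.9
```

```bash
python3 go.py 460 -100 130 83.4;python3 go.py 416 181.2 130 83.4
```

```text
d [295.9, -17.4, -113.2] r [0.0042, 0.0026, 0.0019] rows 10
d [570.3, -92.9, -114.3] r [0.0042, 0.0026, 0.0019] rows 17
```

Request:
jog_arm(
  commands=[
    {"dx": 0, "dy": 0, "dz": -40, "rx": 0, "ry": 0, "rz": 0, "jaw": 0.5},
    {"dx": 0, "dy": 0, "dz": -80, "rx": 0, "ry": 0, "rz": 0, "jaw": 0.5},
    {"dx": 0, "dy": 0, "dz": -114, "rx": 0.004, "ry": 0.002, "rz": 0, "jaw": 0.5},
    {"dx": 570, "dy": -93, "dz": -114, "rx": 0.004, "ry": 0.002, "rz": 0.002, "jaw": 0.5},
    {"dx": 570, "dy": -93, "dz": -114, "rx": 0.004, "ry": 0.002, "rz": 0.002, "jaw": 0.5},
    {"dx": 570, "dy": -93, "dz": -114, "rx": 0.004, "ry": 0.002, "rz": 0.002, "jaw": 0.5},
    {"dx": 570, "dy": -93, "dz": -114, "rx": 0.004, "ry": 0.002, "rz": 0.002, "jaw": 0.5},
    {"dx": 570, "dy": -93, "dz": -114, "rx": 0.004, "ry": 0.002, "rz": 0.002, "jaw": 0.5},
    {"dx": 570, "dy": -93, "dz": -114, "rx": 0.004, "ry": 0.002, "rz": 0.002, "jaw": 0.5},
    {"dx": 570, "dy": -93, "dz": -114, "rx": 0.004, "ry": 0.002, "rz": 0.002, "jaw": 0.5},
    {"dx": 570, "dy": -93, "dz": -114, "rx": 0.004, "ry": 0.002, "rz": 0.002, "jaw": 0.5},
    {"dx": 570, "dy": -93, "dz": -114, "rx": 0.004, "ry": 0.002, "rz": 0.002, "jaw": 0.5},
    {"dx": 570, "dy": -93, "dz": -114, "rx": 0.004, "ry": 0.002, "rz": 0.002, "jaw": 0.5},
    {"dx": 570, "dy": -93, "dz": -114, "rx": 0.004, "ry": 0.002, "rz": 0.002, "jaw": 0.5},
    {"dx": 570, "dy": -93, "dz": -114, "rx": 0.004, "ry": 0.002, "rz": 0.002, "jaw": 0.5},
    {"dx": 570, "dy": -93, "dz": -114, "rx": 0.004, "ry": 0.002, "rz": 0.002, "jaw": 0.5},
    {"dx": 570, "dy": -93, "dz": -114, "rx": 0.004, "ry": 0.002, "rz": 0.002, "jaw": 0.5},
    {"dx": 570, "dy": -93, "dz": -114, "rx": 0.004, "ry": 0.002, "rz": 0.002, "jaw": 0.5},
    {"dx": 570, "dy": -93, "dz": -114, "rx": 0.004, "ry": 0.002, "rz": 0.002, "jaw": 0.5},
    {"dx": 570, "dy": -93, "dz": -114, "rx": 0.004, "ry": 0.002, "rz": 0.002, "jaw": 0.5},
  ],
)

```text
time: 22.33
ee_pos: [415.9, 181.0, 130.3]
ee_rot: [0.001, 0.746, 0.666, 0.0]
contact_force: [0.8, -0.3, -0.6]
gripper_width: 50.9
```

Request:
jog_arm(
  commands=[
    {"dx": 0, "dy": 0, "dz": 0, "rx": 0, "ry": 0, "rz": 0, "jaw": 0.5},
    {"dx": 0, "dy": 0, "dz": 0, "rx": 0, "ry": 0, "rz": 0, "jaw": 0.5},
    {"dx": 0, "dy": 0, "dz": 0, "rx": 0, "ry": 0, "rz": 0, "jaw": 0.5},
  ],
)

```text
time: 22.58
ee_pos: [416.3, 179.8, 130.5]
ee_rot: [0.001, 0.747, 0.665, 0.0]
contact_force: [0.4, 0.5, -0.5]
gripper_width: 50.9
```

```bash
python3 wl.py w12;python3 go.py 416 181.2 24 83.4
```

```text
22.5833 [416.3 179.8 130.5] [0.002, 0.004, 0.002, -0.0, 0.002, 0.001] 50.9
('yellow', np.int32(2070), [438.0, 275.0], 70.2, [442.1, 249.5], 46.9)
('yellow', np.int32(1523), [48.0, 414.0], 12.3, [490.9, 1.4], 151.8)
('green', np.int32(1288), [325.0, 417.0], 37.1, [498.9, 167.8], 94.5)
('blue', np.int32(15434), [323.0, 325.0], 158.1, [416.6, 179.4], 27.4)
d [1.4, -0.5, 106.4] r [0.0014, 0.0008, -0.0014] rows 5
```

View pics/w12.png

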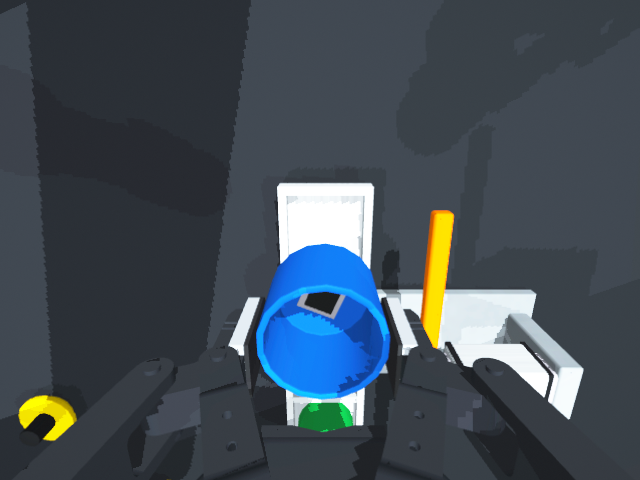

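Request:
jog_arm(
  commands=[
    {"dx": 1.6, "dy": -1.6, "dz": 30, "rx": 0, "ry": 0, "rz": -0.002, "jaw": 0.5},
    {"dx": 1.6, "dy": -1.6, "dz": 60, "rx": 0, "ry": 0, "rz": -0.002, "jaw": 0.5},
    {"dx": 1.6, "dy": -1.6, "dz": 80, "rx": 0, "ry": 0, "rz": -0.002, "jaw": 0.5},
    {"dx": 1.6, "dy": -1.6, "dz": 90, "rx": 0, "ry": 0, "rz": -0.002, "jaw": 0.5},
    {"dx": 1.6, "dy": -1.6, "dz": 98, "rx": 0, "ry": 0, "rz": -0.002, "jaw": 0.5},
    {"dx": 1.6, "dy": -1.6, "dz": 103, "rx": 0, "ry": 0, "rz": -0.002, "jaw": 0.5},
    {"dx": 1.6, "dy": -1.6, "dz": 106, "rx": 0, "ry": 0, "rz": -0.002, "jaw": 0.5},
    {"dx": 1.6, "dy": -1.6, "dz": 107, "rx": 0, "ry": 0, "rz": -0.002, "jaw": 0.5},
    {"dx": 1.6, "dy": -1.6, "dz": 107, "rx": 0, "ry": 0, "rz": -0.002, "jaw": 0.5},
  ],
)

```text
time: 23.38
ee_pos: [415.4, 181.5, 23.9]
ee_rot: [0.001, 0.747, 0.665, 0.0]
contact_force: [-0.4, -0.7, -0.6]
gripper_width: 50.7
```

```bash
python3 go.py 415.7 181.6 23.4 83.4
```

```text
d [0.1, 0.3, 0.5] r [0.0021, 0.0006, 0.0004] rows 3
```

Request:
jog_arm(
  commands=[
    {"dx": 0, "dy": 0.2, "dz": 0.8, "rx": 0, "ry": 0, "rz": 0, "jaw": 0.8},
    {"dx": 0, "dy": 0.2, "dz": 0.8, "rx": 0, "ry": 0, "rz": 0, "jaw": 0.8},
    {"dx": 0, "dy": 0.2, "dz": 0.8, "rx": 0, "ry": 0, "rz": 0, "jaw": 0.8},
    {"dx": 0, "dy": 0.2, "dz": 0.8, "rx": 0, "ry": 0, "rz": 0, "jaw": 0.8},
    {"dx": 0, "dy": 0.2, "dz": 0.8, "rx": 0, "ry": 0, "rz": 0, "jaw": 0.8},
    {"dx": 0, "dy": 0.2, "dz": -40, "rx": 0, "ry": 0, "rz": 0, "jaw": 0.8},
    {"dx": 0, "dy": 0.2, "dz": -80, "rx": 0, "ry": 0, "rz": 0, "jaw": 0.8},
    {"dx": 0, "dy": 0.2, "dz": -125, "rx": 0, "ry": 0, "rz": 0, "jaw": 0.8},
    {"dx": 0, "dy": 0.2, "dz": -125, "rx": 0, "ry": 0, "rz": 0, "jaw": 0.8},
    {"dx": 0, "dy": 0.2, "dz": -125, "rx": 0, "ry": 0, "rz": 0, "jaw": 0.8},
  ],
)

```text
time: 24.22
ee_pos: [417.8, 182.3, 152.1]
ee_rot: [0.003, 0.746, 0.665, 0.004]
contact_force: [0.2, 0.1, -0.6]
gripper_width: 68.3
```

```bash
python3 wl.py w13;python3 -c "
from meas import *
for n in ['top','scene']:
    c=env.camera(n);print(n);save(c,n+'13')
    for o in measure(c): print(o)
";python3 go.py 570.8 -100 100 83.4
```

```text
24.2167 [417.8 182.3 152.1] [-0.001, 0.042, -0.082, -0.04, 0.0, 0.0] 68.3
('yellow', np.int32(1506), [424.0, 252.0], 70.2, [434.6, 249.9], 39.2)
('yellow', np.int32(3761), [321.0, 302.0], 51.0, [470.8, 172.5], 32.8)
('yellow', np.int32(561), [408.0, 400.0], 69.9, [557.6, 231.0], 35.5)
('yellow', np.int32(1111), [57.0, 391.0], 12.5, [487.5, -2.5], 150.9)
('yellow', np.int32(1013), [159.0, 470.0], 24.2, [547.0, 45.5], 164.8)
('green', np.int32(2303), [322.0, 407.0], 49.4, [504.5, 165.8], 99.2)
('blue', np.int32(3811), [321.0, 228.0], 51.4, [414.6, 181.2], 25.8)
top
('yellow', np.int32(697), [328.0, 188.0], 35.6, [714.8, -74.7], 80.2)
('yellow', np.int32(348), [338.0, 243.0], 14.8, [569.1, -99.3], 24.8)
('yellow', np.int32(313), [229.0, 280.0], 50.0, [477.6, 173.5], 25.4)
('green', np.int32(259), [235.0, 229.0], 50.2, [604.8, 159.5], 25.7)
('green', np.int32(343), [374.0, 294.0], 14.4, [438.2, -190.3], 25.0)
('blue', np.int32(351), [451.0, 239.0], 15.2, [577.0, -390.3], 25.4)
('blue', np.int32(167), [227.0, 302.0], 51.4, [419.7, 163.3], 41.9)
('red', np.int32(375), [421.0, 206.0], 26.7, [661.8, -313.9], 42.4)
('red', np.int32(323), [413.0, 290.0], 14.2, [448.3, -289.2], 25.3)
scene
('yellow', np.int32(577), [348.0, 173.0], 50.4, [479.3, 174.3], 27.6)
('yellow', np.int32(967), [379.0, 321.0], 35.9, [718.1, -74.1], 80.4)
('yellow', np.int32(395), [310.0, 284.0], 13.3, [571.2, -98.4], 24.7)
('green', np.int32(603), [394.0, 201.0], 50.4, [606.3, 159.6], 27.6)
('green', np.int32(131), [232.0, 289.0], 13.6, [443.1, -190.8], 24.4)
('blue', np.int32(2107), [465.0, 17.0], 69.3, [402.1, 987.3], 112.1)
('blue', np.int32(549), [326.0, 160.0], 50.7, [414.4, 181.7], 27.4)
('blue', np.int32(639), [212.0, 409.0], 13.3, [578.0, -389.1], 25.5)
('red', np.int32(457), [199.0, 324.0], 13.4, [449.9, -288.2], 26.4)
('red', np.int32(827), [279.0, 400.0], 26.0, [663.0, -312.8], 42.8)
d [-261.6, 187.6, 48.1] r [0.0002, 0.0013, 0.0004] rows 10
```

View pics/w13.png

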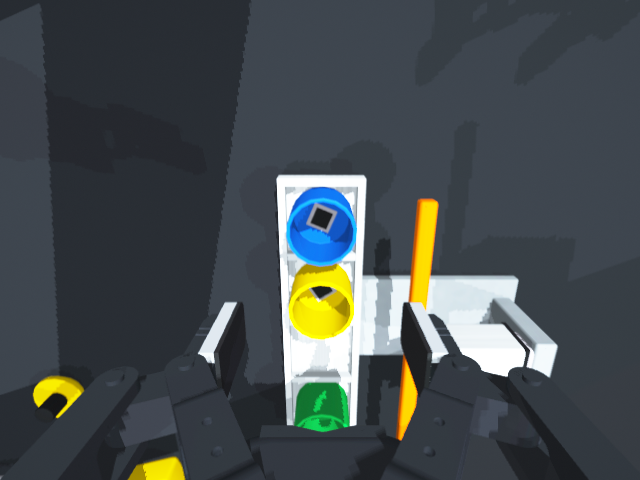

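All three pots are seated: blue (321,228), yellow (321,302) and green (322,407) in the wrist view. Lids next, starting with yellow.

Request:
jog_arm(
  commands=[
    {"dx": -261, "dy": 187, "dz": 15, "rx": 0, "ry": 0.001, "rz": 0, "jaw": 0.5},
    {"dx": -261, "dy": 187, "dz": 15, "rx": 0, "ry": 0.001, "rz": 0, "jaw": 0.5},
    {"dx": -261, "dy": 187, "dz": 15, "rx": 0, "ry": 0.001, "rz": 0, "jaw": 0.5},
    {"dx": -261, "dy": 187, "dz": 15, "rx": 0, "ry": 0.001, "rz": 0, "jaw": 0.5},
    {"dx": -261, "dy": 187, "dz": 15, "rx": 0, "ry": 0.001, "rz": 0, "jaw": 0.5},
    {"dx": -261, "dy": 187, "dz": 15, "rx": 0, "ry": 0.001, "rz": 0, "jaw": 0.5},
    {"dx": -261, "dy": 187, "dz": 15, "rx": 0, "ry": 0.001, "rz": 0, "jaw": 0.5},
    {"dx": -261, "dy": 187, "dz": 15, "rx": 0, "ry": 0.001, "rz": 0, "jaw": 0.5},
    {"dx": -261, "dy": 187, "dz": 48, "rx": 0, "ry": 0.001, "rz": 0, "jaw": 0.5},
    {"dx": -261, "dy": 187, "dz": 48, "rx": 0, "ry": 0.001, "rz": 0, "jaw": 0.5},
    {"dx": -261, "dy": 187, "dz": 48, "rx": 0, "ry": 0.001, "rz": 0, "jaw": 0.5},
    {"dx": -261, "dy": 187, "dz": 48, "rx": 0, "ry": 0.001, "rz": 0, "jaw": 0.5},
  ],
)

```text
time: 25.37
ee_pos: [568.8, -98.4, 99.1]
ee_rot: [-0.001, 0.746, 0.666, -0.001]
contact_force: [-0.3, -0.6, 1.0]
gripper_width: 42.8
```

```bash
cat > lid.py <<'E'
from meas import *
import sys
# lid: fit circle of disc + knob centre.
def knob(col,name,near):
    st=env.state();c=env.camera('wrist');save(c,name)
    print(st['time'],st['ee_pos'].round(1),'w',round(st['gripper_width'],1))
    P=cloud(c,st);m=colormask(c['frame'],col)
    q=P[m];q=q[np.isfinite(q[:,0])];q=q[np.hypot(q[:,0]-near[0],q[:,1]-near[1])<45]
    zt=np.median(q[:,2]);t=q[abs(q[:,2]-zt)<4]
    cc,r=cv2.minEnclosingCircle(t[:,:2].astype(np.float32))
    ch=cv2.convexHull(t[:,:2].astype(np.float32))[:,0]
    A=np.c_[2*ch,np.ones(len(ch))];s=np.linalg.lstsq(A,(ch**2).sum(1),rcond=None)[0]
    print('disc z',round(zt,1),'circ',np.round(cc,1),round(r,1),'fit',s[:2].round(1),round(float(np.sqrt(s[2]+s[0]**2+s[1]**2)),1))
    k=P.reshape(-1,3);k=k[np.isfinite(k[:,0])];k=k[(np.hypot(k[:,0]-cc[0],k[:,1]-cc[1])<20)&(k[:,2]>zt+16)&(k[:,2]<zt+24)]
    if len(k): print('knob',len(k),np.percentile(k,[2,50,98],axis=0).round(1).tolist())
knob(sys.argv[1],sys.argv[2],[float(sys.argv[3]),float(sys.argv[4])])
E
python3 lid.py yellow w14 570.7 -99.8; python3 go.py 570.7 -99.8 12 83.4
```

```text
25.3667 [568.8 -98.4  99.1] w 42.8
disc z 11.4 circ [ 571.1 -100.3] 25.2 fit [ 571.  -100.2] 24.8
knob 592 [[562.6, -108.1, 28.4], [570.2, -100.2, 31.4], [578.7, -92.2, 32.8]]
d [-1.3, 1.3, 88.2] r [-0.001, -0.0001, 0.0016] rows 5
```

View pics/w14.png

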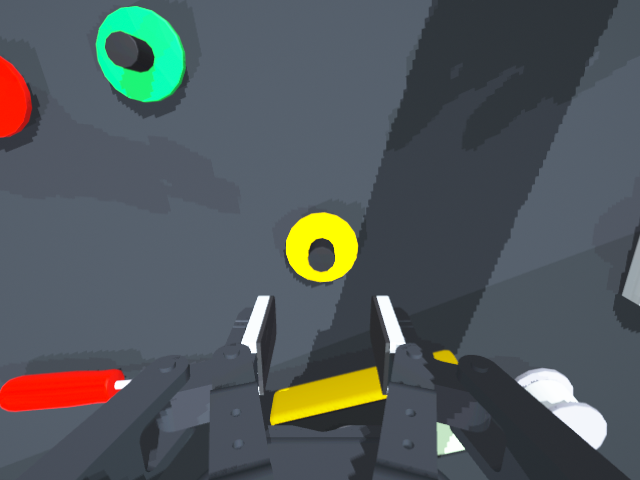

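Request:
jog_arm(
  commands=[
    {"dx": -1.7, "dy": 1.5, "dz": 35, "rx": 0, "ry": 0, "rz": 0, "jaw": 0.5},
    {"dx": -1.7, "dy": 1.5, "dz": 60, "rx": 0, "ry": 0, "rz": 0, "jaw": 0.5},
    {"dx": -1.7, "dy": 1.5, "dz": 78, "rx": 0, "ry": 0, "rz": 0, "jaw": 0.5},
    {"dx": -1.7, "dy": 1.5, "dz": 86, "rx": 0, "ry": 0, "rz": 0, "jaw": 0.5},
    {"dx": -1.7, "dy": 1.5, "dz": 86, "rx": 0, "ry": 0, "rz": 0, "jaw": 0.5},
    {"dx": -1.7, "dy": 1.5, "dz": 86, "rx": 0, "ry": 0, "rz": 0, "jaw": 0.5},
    {"dx": -1.7, "dy": 1.5, "dz": 86, "rx": 0, "ry": 0, "rz": 0, "jaw": 0.5},
  ],
)

```text
time: 26.0
ee_pos: [572.2, -100.2, 16.1]
ee_rot: [0.001, 0.746, 0.666, 0.0]
contact_force: [0.4, -0.5, 0.2]
gripper_width: 42.5
```

```bash
python3 go.py 570.9 -100.2 13 83.4
```

```text
d [-0.1, -1.3, 3.1] r [0.0018, 0.0005, 0.0022] rows 3
```

Request:
jog_arm(
  commands=[
    {"dx": 0, "dy": -1, "dz": 2.5, "rx": 0, "ry": 0, "rz": 0, "jaw": 0.5},
    {"dx": 0, "dy": -1, "dz": 2.5, "rx": 0, "ry": 0, "rz": 0, "jaw": 0.5},
    {"dx": 0, "dy": -1, "dz": 2.5, "rx": 0, "ry": 0, "rz": 0, "jaw": 0.5},
    {"dx": 0, "dy": -1, "dz": 2.5, "rx": 0, "ry": 0, "rz": 0, "jaw": 0.1},
    {"dx": 0, "dy": -1, "dz": 2.5, "rx": 0, "ry": 0, "rz": 0, "jaw": 0.1},
    {"dx": 0, "dy": -1, "dz": 2.5, "rx": 0, "ry": 0, "rz": 0, "jaw": 0.1},
    {"dx": 0, "dy": -1, "dz": 2.5, "rx": 0, "ry": 0, "rz": 0, "jaw": 0.1},
    {"dx": 0, "dy": -1, "dz": 2.5, "rx": 0, "ry": 0, "rz": 0, "jaw": 0.1},
    {"dx": 0, "dy": -1, "dz": 2.5, "rx": 0, "ry": 0, "rz": 0, "jaw": 0.1},
  ],
  force=30,
)

```text
time: 26.75
ee_pos: [571.4, -100.3, 13.9]
ee_rot: [0.001, 0.746, 0.666, 0.001]
contact_force: [-0.5, -0.5, 4.1]
gripper_width: 16.6
```

```bash
python3 go.py 479 173.6 130 83.4
```

```text
d [261.6, -122.5, -116.5] r [0.0023, 0.0007, 0.0021] rows 10
```

Request:
jog_arm(
  commands=[
    {"dx": 0, "dy": 0, "dz": -40, "rx": 0, "ry": 0, "rz": 0, "jaw": 0.1},
    {"dx": 0, "dy": 0, "dz": -80, "rx": 0, "ry": 0, "rz": 0, "jaw": 0.1},
    {"dx": 0, "dy": 0, "dz": -116, "rx": 0, "ry": 0, "rz": 0, "jaw": 0.1},
    {"dx": 261.5, "dy": -122.5, "dz": -116, "rx": 0.002, "ry": 0, "rz": 0.002, "jaw": 0.1},
    {"dx": 261.5, "dy": -122.5, "dz": -116, "rx": 0.002, "ry": 0, "rz": 0.002, "jaw": 0.1},
    {"dx": 261.5, "dy": -122.5, "dz": -116, "rx": 0.002, "ry": 0, "rz": 0.002, "jaw": 0.1},
    {"dx": 261.5, "dy": -122.5, "dz": -116, "rx": 0.002, "ry": 0, "rz": 0.002, "jaw": 0.1},
    {"dx": 261.5, "dy": -122.5, "dz": -116, "rx": 0.002, "ry": 0, "rz": 0.002, "jaw": 0.1},
    {"dx": 261.5, "dy": -122.5, "dz": -116, "rx": 0.002, "ry": 0, "rz": 0.002, "jaw": 0.1},
    {"dx": 261.5, "dy": -122.5, "dz": -116, "rx": 0.002, "ry": 0, "rz": 0.002, "jaw": 0.1},
    {"dx": 261.5, "dy": -122.5, "dz": -116, "rx": 0.002, "ry": 0, "rz": 0.002, "jaw": 0.1},
    {"dx": 261.5, "dy": -122.5, "dz": -116, "rx": 0.002, "ry": 0, "rz": 0.002, "jaw": 0.1},
    {"dx": 261.5, "dy": -122.5, "dz": -116, "rx": 0.002, "ry": 0, "rz": 0.002, "jaw": 0.1},
    {"dx": 261.5, "dy": -122.5, "dz": -116, "rx": 0.002, "ry": 0, "rz": 0.002, "jaw": 0.1},
    {"dx": 261.5, "dy": -122.5, "dz": -116, "rx": 0.002, "ry": 0, "rz": 0.002, "jaw": 0.1},
  ],
)

```text
time: 28.0
ee_pos: [479.5, 172.1, 129.2]
ee_rot: [0.0, 0.747, 0.664, -0.0]
contact_force: [0.0, -1.0, 0.3]
gripper_width: 16.8
```

```bash
python3 lid.py yellow w15 479 173.6; python3 go.py 479 173.6 60 83.4
```

```text
28.0 [479.5 172.1 129.2] w 16.8
disc z 125.7 circ [478.8 171.8] 24.9 fit [478.8 171.8] 24.7
knob 2034 [[467.5, 155.0, 142.1], [475.2, 172.0, 146.6], [486.9, 190.0, 149.2]]
d [1.4, -0.7, 69.3] r [0.0002, 0.0009, -0.0023] rows 4
```

View pics/w15.png

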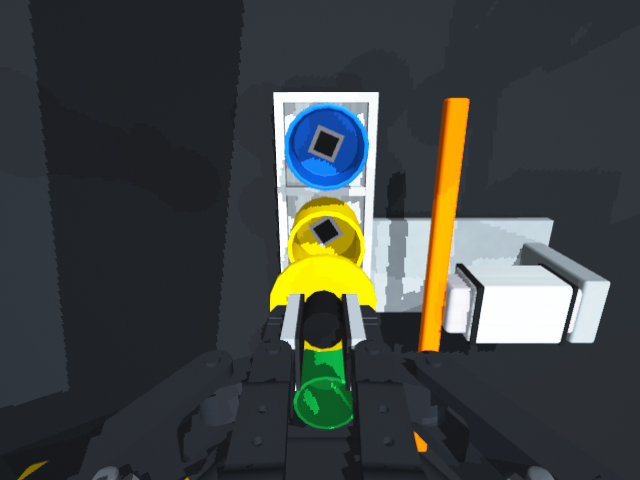

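Request:
jog_arm(
  commands=[
    {"dx": 1.7, "dy": -0.8, "dz": 30, "rx": 0, "ry": 0, "rz": -0.002, "jaw": 0.1},
    {"dx": 1.7, "dy": -0.8, "dz": 50, "rx": 0, "ry": 0, "rz": -0.002, "jaw": 0.1},
    {"dx": 1.7, "dy": -0.8, "dz": 57, "rx": 0, "ry": 0, "rz": -0.002, "jaw": 0.1},
    {"dx": 1.7, "dy": -0.8, "dz": 62, "rx": 0, "ry": 0, "rz": -0.002, "jaw": 0.1},
    {"dx": 1.7, "dy": -0.8, "dz": 65, "rx": 0, "ry": 0, "rz": -0.002, "jaw": 0.1},
    {"dx": 1.7, "dy": -0.8, "dz": 67, "rx": 0, "ry": 0, "rz": -0.002, "jaw": 0.1},
    {"dx": 1.7, "dy": -0.8, "dz": 69, "rx": 0, "ry": 0, "rz": -0.002, "jaw": 0.1},
    {"dx": 1.7, "dy": -0.8, "dz": 69, "rx": 0, "ry": 0, "rz": -0.002, "jaw": 0.1},
    {"dx": 1.7, "dy": -0.8, "dz": 69, "rx": 0, "ry": 0, "rz": -0.002, "jaw": 0.1},
  ],
)

```text
time: 28.8
ee_pos: [479.4, 174.0, 60.9]
ee_rot: [0.001, 0.747, 0.665, 0.0]
contact_force: [-1.2, -0.5, -0.1]
gripper_width: 16.7
```

```bash
python3 go.py 479.6 173.9 59.5 83.4
```

```text
d [-0.0, 0.2, 1.4] r [0.0013, 0.0006, -0.0003] rows 3
```

Request:
jog_arm(
  commands=[
    {"dx": 0, "dy": 0.2, "dz": 1.6, "rx": 0, "ry": 0, "rz": 0, "jaw": 0.1},
    {"dx": 0, "dy": 0.2, "dz": 1.6, "rx": 0, "ry": 0, "rz": 0, "jaw": 0.1},
    {"dx": 0, "dy": 0.2, "dz": 1.6, "rx": 0, "ry": 0, "rz": 0, "jaw": 0.45},
    {"dx": 0, "dy": 0.2, "dz": 1.6, "rx": 0, "ry": 0, "rz": 0, "jaw": 0.45},
    {"dx": 0, "dy": 0.2, "dz": 1.6, "rx": 0, "ry": 0, "rz": 0, "jaw": 0.45},
    {"dx": 0, "dy": 0.2, "dz": 1.6, "rx": 0, "ry": 0, "rz": 0, "jaw": 0.45},
    {"dx": 0, "dy": 0.2, "dz": -40, "rx": 0, "ry": 0, "rz": 0, "jaw": 0.45},
    {"dx": 0, "dy": 0.2, "dz": -80, "rx": 0, "ry": 0, "rz": 0, "jaw": 0.45},
    {"dx": 0, "dy": 0.2, "dz": -80, "rx": 0, "ry": 0, "rz": 0, "jaw": 0.45},
    {"dx": 0, "dy": 0.2, "dz": -80, "rx": 0, "ry": 0, "rz": 0, "jaw": 0.45},
  ],
)

```text
time: 29.63
ee_pos: [481.7, 174.5, 143.7]
ee_rot: [0.002, 0.747, 0.665, 0.003]
contact_force: [-0.1, 0.2, 0.3]
gripper_width: 38.2
```

```bash
python3 lid.py yellow w16 479 173.6; python3 go.py 439.7 -191 100 83.4
```

```text
29.6333 [481.7 174.5 143.7] w 38.2
disc z 56.3 circ [478.6 173.6] 25.1 fit [478.5 173.6] 24.7
knob 607 [[471.1, 165.9, 73.3], [478.7, 173.7, 76.5], [487.1, 181.5, 77.8]]
d [-367.4, 1.6, 41.9] r [0.0036, -0.0002, -0.0003] rows 11
```

View pics/w16.png

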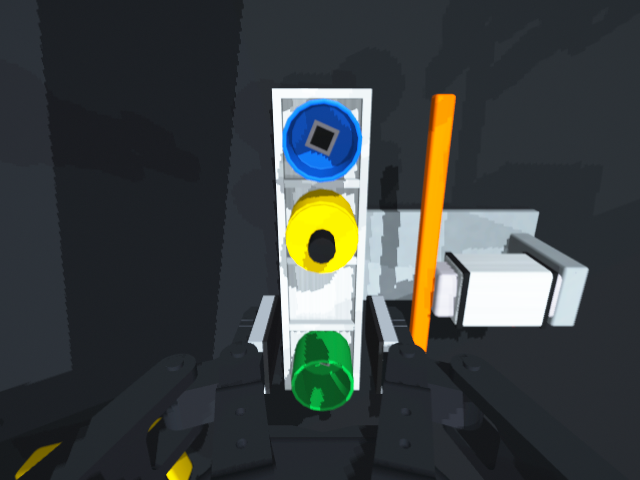

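The yellow lid is seated: disc top at 56.3 mm, centred at (322,235). The green lid is next.

Request:
jog_arm(
  commands=[
    {"dx": -367, "dy": 1, "dz": 0, "rx": 0.004, "ry": 0, "rz": 0, "jaw": 0.5},
    {"dx": -367, "dy": 1, "dz": 0, "rx": 0.004, "ry": 0, "rz": 0, "jaw": 0.5},
    {"dx": -367, "dy": 1, "dz": 0, "rx": 0.004, "ry": 0, "rz": 0, "jaw": 0.5},
    {"dx": -367, "dy": 1, "dz": 0, "rx": 0.004, "ry": 0, "rz": 0, "jaw": 0.5},
    {"dx": -367, "dy": 1, "dz": 0, "rx": 0.004, "ry": 0, "rz": 0, "jaw": 0.5},
    {"dx": -367, "dy": 1, "dz": 0, "rx": 0.004, "ry": 0, "rz": 0, "jaw": 0.5},
    {"dx": -367, "dy": 1, "dz": 0, "rx": 0.004, "ry": 0, "rz": 0, "jaw": 0.5},
    {"dx": -367, "dy": 1, "dz": 0, "rx": 0.004, "ry": 0, "rz": 0, "jaw": 0.5},
    {"dx": -367, "dy": 1, "dz": 42, "rx": 0.004, "ry": 0, "rz": 0, "jaw": 0.5},
    {"dx": -367, "dy": 1, "dz": 42, "rx": 0.004, "ry": 0, "rz": 0, "jaw": 0.5},
    {"dx": -367, "dy": 1, "dz": 42, "rx": 0.004, "ry": 0, "rz": 0, "jaw": 0.5},
    {"dx": -367, "dy": 1, "dz": 42, "rx": 0.004, "ry": 0, "rz": 0, "jaw": 0.5},
    {"dx": -367, "dy": 1, "dz": 42, "rx": 0.004, "ry": 0, "rz": 0, "jaw": 0.5},
    {"dx": -367, "dy": 1, "dz": 42, "rx": 0.004, "ry": 0, "rz": 0, "jaw": 0.5},
  ],
)

```text
time: 30.85
ee_pos: [439.7, -189.4, 100.5]
ee_rot: [0.0, 0.746, 0.666, 0.0]
contact_force: [0.7, 0.4, 0.0]
gripper_width: 42.8
```

```bash
python3 lid.py green w17 439.7 -191; python3 go.py 439.7 -191 13 83.4
```

```text
30.85 [ 439.7 -189.4  100.5] w 42.8
disc z 11.5 circ [ 440.1 -191.3] 25.0 fit [ 440.1 -191.3] 24.8
knob 585 [[431.7, -199.1, 28.7], [439.3, -191.2, 31.4], [447.7, -183.4, 32.8]]
d [-1.5, -0.0, 87.7] r [0.0007, 0.0002, 0.002] rows 5
```

Request:
jog_arm(
  commands=[
    {"dx": -2, "dy": -0.6, "dz": 35, "rx": 0, "ry": 0, "rz": 0, "jaw": 0.5},
    {"dx": -2, "dy": -0.6, "dz": 60, "rx": 0, "ry": 0, "rz": 0, "jaw": 0.5},
    {"dx": -2, "dy": -0.6, "dz": 78, "rx": 0, "ry": 0, "rz": 0, "jaw": 0.5},
    {"dx": -2, "dy": -0.6, "dz": 86, "rx": 0, "ry": 0, "rz": 0, "jaw": 0.5},
    {"dx": -2, "dy": -0.6, "dz": 88.5, "rx": 0, "ry": 0, "rz": 0, "jaw": 0.5},
    {"dx": -2, "dy": -0.6, "dz": 88.5, "rx": 0, "ry": 0, "rz": 0, "jaw": 0.5},
    {"dx": -2, "dy": -0.6, "dz": 88.5, "rx": 0, "ry": 0, "rz": 0, "jaw": 0.5},
    {"dx": -2, "dy": -0.6, "dz": 88.5, "rx": 0, "ry": 0, "rz": 0, "jaw": 0.1},
    {"dx": -2, "dy": -0.6, "dz": 88.5, "rx": 0, "ry": 0, "rz": 0, "jaw": 0.1},
    {"dx": -2, "dy": -0.6, "dz": 88.5, "rx": 0, "ry": 0, "rz": 0, "jaw": 0.1},
    {"dx": -2, "dy": -0.6, "dz": 88.5, "rx": 0, "ry": 0, "rz": 0, "jaw": 0.1},
    {"dx": -2, "dy": -0.6, "dz": 88.5, "rx": 0, "ry": 0, "rz": 0, "jaw": 0.1},
    {"dx": -2, "dy": -0.6, "dz": 88.5, "rx": 0, "ry": 0, "rz": 0, "jaw": 0.1},
  ],
  force=30,
)

```text
time: 31.98
ee_pos: [440.0, -191.9, 13.4]
ee_rot: [0.001, 0.746, 0.666, 0.001]
contact_force: [-0.6, 0.7, 6.2]
gripper_width: 16.8
```

```bash
python3 go.py 606.8 159 130 83.4
```

```text
d [367.4, 126.4, -116.6] r [0.003, 0.001, 0.0019] rows 12
```

Request:
jog_arm(
  commands=[
    {"dx": 0, "dy": 0, "dz": -40, "rx": 0, "ry": 0, "rz": 0, "jaw": 0.1},
    {"dx": 0, "dy": 0, "dz": -80, "rx": 0, "ry": 0, "rz": 0, "jaw": 0.1},
    {"dx": 0, "dy": 0, "dz": -116, "rx": 0, "ry": 0, "rz": 0, "jaw": 0.1},
    {"dx": 369, "dy": 126, "dz": -116, "rx": 0.003, "ry": 0.001, "rz": 0.002, "jaw": 0.1},
    {"dx": 369, "dy": 126, "dz": -116, "rx": 0.003, "ry": 0.001, "rz": 0.002, "jaw": 0.1},
    {"dx": 369, "dy": 126, "dz": -116, "rx": 0.003, "ry": 0.001, "rz": 0.002, "jaw": 0.1},
    {"dx": 369, "dy": 126, "dz": -116, "rx": 0.003, "ry": 0.001, "rz": 0.002, "jaw": 0.1},
    {"dx": 369, "dy": 126, "dz": -116, "rx": 0.003, "ry": 0.001, "rz": 0.002, "jaw": 0.1},
    {"dx": 369, "dy": 126, "dz": -116, "rx": 0.003, "ry": 0.001, "rz": 0.002, "jaw": 0.1},
    {"dx": 369, "dy": 126, "dz": -116, "rx": 0.003, "ry": 0.001, "rz": 0.002, "jaw": 0.1},
    {"dx": 369, "dy": 126, "dz": -116, "rx": 0.003, "ry": 0.001, "rz": 0.002, "jaw": 0.1},
    {"dx": 369, "dy": 126, "dz": -116, "rx": 0.003, "ry": 0.001, "rz": 0.002, "jaw": 0.1},
    {"dx": 369, "dy": 126, "dz": -116, "rx": 0.003, "ry": 0.001, "rz": 0.002, "jaw": 0.1},
    {"dx": 369, "dy": 126, "dz": -116, "rx": 0.003, "ry": 0.001, "rz": 0.002, "jaw": 0.1},
    {"dx": 369, "dy": 126, "dz": -116, "rx": 0.003, "ry": 0.001, "rz": 0.002, "jaw": 0.1},
    {"dx": 369, "dy": 126, "dz": -116, "rx": 0.003, "ry": 0.001, "rz": 0.002, "jaw": 0.1},
    {"dx": 369, "dy": 126, "dz": -116, "rx": 0.003, "ry": 0.001, "rz": 0.002, "jaw": 0.1},
  ],
)

```text
time: 33.4
ee_pos: [606.0, 159.3, 129.4]
ee_rot: [-0.0, 0.747, 0.665, -0.0]
contact_force: [0.8, 0.4, 0.2]
gripper_width: 16.4
```

```bash
python3 lid.py green w18 606.8 159; python3 go.py 606.8 159 60 83.4
```

```text
33.4 [606.  159.3 129.4] w 16.4
disc z 126.4 circ [606.  158.9] 25.3 fit [605.8 158.9] 24.9
knob 2043 [[594.1, 142.4, 142.8], [601.9, 159.1, 147.2], [613.7, 176.9, 149.9]]
d [-0.1, 0.7, 69.6] r [-0.0004, 0.0003, -0.0019] rows 4
```

View pics/w18.png

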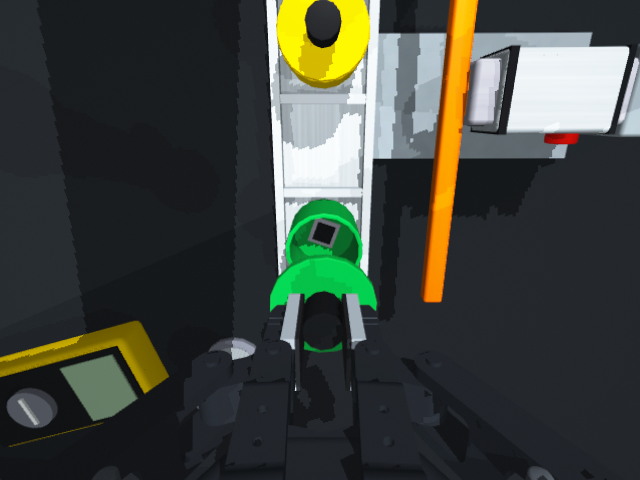

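Request:
jog_arm(
  commands=[
    {"dx": 0.1, "dy": 0.1, "dz": 30, "rx": 0, "ry": 0, "rz": -0.002, "jaw": 0.1},
    {"dx": 0.1, "dy": 0.1, "dz": 50, "rx": 0, "ry": 0, "rz": -0.002, "jaw": 0.1},
    {"dx": 0.1, "dy": 0.1, "dz": 57, "rx": 0, "ry": 0, "rz": -0.002, "jaw": 0.1},
    {"dx": 0.1, "dy": 0.1, "dz": 62, "rx": 0, "ry": 0, "rz": -0.002, "jaw": 0.1},
    {"dx": 0.1, "dy": 0.1, "dz": 65, "rx": 0, "ry": 0, "rz": -0.002, "jaw": 0.1},
    {"dx": 0.1, "dy": 0.1, "dz": 68, "rx": 0, "ry": 0, "rz": -0.002, "jaw": 0.1},
    {"dx": 0.1, "dy": 0.1, "dz": 70, "rx": 0, "ry": 0, "rz": -0.002, "jaw": 0.1},
    {"dx": 0.1, "dy": 0.1, "dz": 70, "rx": 0, "ry": 0, "rz": -0.002, "jaw": 0.1},
    {"dx": 0.1, "dy": 0.1, "dz": 70, "rx": 0, "ry": 0, "rz": -0.002, "jaw": 0.1},
  ],
)

```text
time: 34.2
ee_pos: [606.6, 159.4, 60.2]
ee_rot: [0.0, 0.747, 0.665, 0.0]
contact_force: [0.3, 0.2, -1.1]
gripper_width: 16.5
```

```bash
python3 go.py 606.9 159.4 59.2 83.4
```

```text
d [0.1, 0.3, 1.0] r [0.0006, 0.0, 0.0002] rows 3
```

Request:
jog_arm(
  commands=[
    {"dx": 0, "dy": 0.3, "dz": 1.5, "rx": 0, "ry": 0, "rz": 0, "jaw": 0.1},
    {"dx": 0, "dy": 0.3, "dz": 1.5, "rx": 0, "ry": 0, "rz": 0, "jaw": 0.1},
    {"dx": 0, "dy": 0.3, "dz": 1.5, "rx": 0, "ry": 0, "rz": 0, "jaw": 0.45},
    {"dx": 0, "dy": 0.3, "dz": 1.5, "rx": 0, "ry": 0, "rz": 0, "jaw": 0.45},
    {"dx": 0, "dy": 0.3, "dz": 1.5, "rx": 0, "ry": 0, "rz": 0, "jaw": 0.45},
    {"dx": 0, "dy": 0.3, "dz": 1.5, "rx": 0, "ry": 0, "rz": 0, "jaw": 0.45},
    {"dx": 0, "dy": 0.3, "dz": -40, "rx": 0, "ry": 0, "rz": 0, "jaw": 0.45},
    {"dx": 0, "dy": 0.3, "dz": -80, "rx": 0, "ry": 0, "rz": 0, "jaw": 0.45},
    {"dx": 0, "dy": 0.3, "dz": -80, "rx": 0, "ry": 0, "rz": 0, "jaw": 0.45},
    {"dx": 0, "dy": 0.3, "dz": -80, "rx": 0, "ry": 0, "rz": 0, "jaw": 0.45},
  ],
)

```text
time: 35.03
ee_pos: [609.3, 159.7, 143.7]
ee_rot: [0.002, 0.747, 0.665, 0.003]
contact_force: [-0.5, 0.1, -0.6]
gripper_width: 38.5
```

```bash
python3 lid.py green w19 606.8 159;python3 -c "
from meas import *
c=env.camera('top')
for o in measure(c): print(o)
"; python3 go.py 578.4 -390.5 135 83.4
```

```text
35.0333 [609.3 159.7 143.7] w 38.5
disc z 56.3 circ [606.5 159.2] 25.2 fit [606.5 159.1] 24.8
knob 605 [[598.6, 151.1, 73.2], [606.2, 159.0, 76.3], [614.8, 166.9, 77.7]]
('yellow', np.int32(683), [328.0, 188.0], 35.7, [714.1, -75.2], 80.3)
('yellow', np.int32(353), [229.0, 280.0], 59.5, [477.7, 173.0], 25.1)
('green', np.int32(189), [235.0, 233.0], 203.7, [586.8, 121.4], 19.9)
('blue', np.int32(352), [451.0, 239.0], 14.8, [576.4, -390.4], 24.9)
('blue', np.int32(306), [225.0, 306.0], 49.7, [413.0, 182.0], 25.9)
('red', np.int32(352), [422.0, 206.0], 26.2, [661.6, -314.0], 42.5)
('red', np.int32(325), [413.0, 290.0], 14.5, [447.8, -288.7], 25.0)
d [-549.4, 35.0, 5.0] r [0.0005, 0.0, 0.0002] rows 16
```

Green is seated, so on to the blue lid.

Request:
jog_arm(
  commands=[
    {"dx": -551, "dy": 35, "dz": 5, "rx": 0.001, "ry": 0, "rz": 0, "jaw": 0.5},
    {"dx": -551, "dy": 35, "dz": 5, "rx": 0.001, "ry": 0, "rz": 0, "jaw": 0.5},
    {"dx": -551, "dy": 35, "dz": 5, "rx": 0.001, "ry": 0, "rz": 0, "jaw": 0.5},
    {"dx": -551, "dy": 35, "dz": 5, "rx": 0.001, "ry": 0, "rz": 0, "jaw": 0.5},
    {"dx": -551, "dy": 35, "dz": 5, "rx": 0.001, "ry": 0, "rz": 0, "jaw": 0.5},
    {"dx": -551, "dy": 35, "dz": 5, "rx": 0.001, "ry": 0, "rz": 0, "jaw": 0.5},
    {"dx": -551, "dy": 35, "dz": 5, "rx": 0.001, "ry": 0, "rz": 0, "jaw": 0.5},
    {"dx": -551, "dy": 35, "dz": 5, "rx": 0.001, "ry": 0, "rz": 0, "jaw": 0.5},
    {"dx": -551, "dy": 35, "dz": 5, "rx": 0.001, "ry": 0, "rz": 0, "jaw": 0.5},
    {"dx": -551, "dy": 35, "dz": 5, "rx": 0.001, "ry": 0, "rz": 0, "jaw": 0.5},
    {"dx": -551, "dy": 35, "dz": 5, "rx": 0.001, "ry": 0, "rz": 0, "jaw": 0.5},
    {"dx": -551, "dy": 35, "dz": 5, "rx": 0.001, "ry": 0, "rz": 0, "jaw": 0.5},
    {"dx": -551, "dy": 35, "dz": 5, "rx": 0.001, "ry": 0, "rz": 0, "jaw": 0.5},
    {"dx": -551, "dy": 35, "dz": 5, "rx": 0.001, "ry": 0, "rz": 0, "jaw": 0.5},
    {"dx": -551, "dy": 35, "dz": 5, "rx": 0.001, "ry": 0, "rz": 0, "jaw": 0.5},
    {"dx": -551, "dy": 35, "dz": 44, "rx": 0.001, "ry": 0, "rz": 0, "jaw": 0.5},
    {"dx": -551, "dy": 35, "dz": 44, "rx": 0.001, "ry": 0, "rz": 0, "jaw": 0.5},
    {"dx": -551, "dy": 35, "dz": 44, "rx": 0.001, "ry": 0, "rz": 0, "jaw": 0.5},
    {"dx": -551, "dy": 35, "dz": 44, "rx": 0.001, "ry": 0, "rz": 0, "jaw": 0.5},
    {"dx": -551, "dy": 35, "dz": 44, "rx": 0.001, "ry": 0, "rz": 0, "jaw": 0.5},
  ],
)

```text
time: 36.8
ee_pos: [579.2, -391.5, 97.7]
ee_rot: [0.001, 0.746, 0.666, -0.0]
contact_force: [-0.4, -0.1, 0.0]
gripper_width: 42.4
```

```bash
python3 lid.py blue w20 578.5 -391; python3 go.py 578.5 -391.3 13 83.4
```

```text
36.8 [ 579.2 -391.5   97.7] w 42.4
disc z 11.2 circ [ 578.5 -391.5] 25.0 fit [ 578.3 -391.6] 24.7
knob 608 [[569.9, -399.4, 28.2], [577.5, -391.4, 31.5], [586.0, -383.6, 32.8]]
d [0.6, -1.1, 85.0] r [0.0017, 0.0015, 0.0014] rows 5
```

Request:
jog_arm(
  commands=[
    {"dx": -0.3, "dy": -1.6, "dz": 35, "rx": 0.001, "ry": 0.001, "rz": 0, "jaw": 0.5},
    {"dx": -0.3, "dy": -1.6, "dz": 60, "rx": 0.001, "ry": 0.001, "rz": 0, "jaw": 0.5},
    {"dx": -0.3, "dy": -1.6, "dz": 78, "rx": 0.001, "ry": 0.001, "rz": 0, "jaw": 0.5},
    {"dx": -0.3, "dy": -1.6, "dz": 85, "rx": 0.001, "ry": 0.001, "rz": 0, "jaw": 0.5},
    {"dx": -0.3, "dy": -1.6, "dz": 85.5, "rx": 0.001, "ry": 0.001, "rz": 0, "jaw": 0.5},
    {"dx": -0.3, "dy": -1.6, "dz": 85.5, "rx": 0.001, "ry": 0.001, "rz": 0, "jaw": 0.5},
    {"dx": -0.3, "dy": -1.6, "dz": 85.5, "rx": 0.001, "ry": 0.001, "rz": 0, "jaw": 0.5},
    {"dx": -0.3, "dy": -1.6, "dz": 85.5, "rx": 0.001, "ry": 0.001, "rz": 0, "jaw": 0.1},
    {"dx": -0.3, "dy": -1.6, "dz": 85.5, "rx": 0.001, "ry": 0.001, "rz": 0, "jaw": 0.1},
    {"dx": -0.3, "dy": -1.6, "dz": 85.5, "rx": 0.001, "ry": 0.001, "rz": 0, "jaw": 0.1},
    {"dx": -0.3, "dy": -1.6, "dz": 85.5, "rx": 0.001, "ry": 0.001, "rz": 0, "jaw": 0.1},
    {"dx": -0.3, "dy": -1.6, "dz": 85.5, "rx": 0.001, "ry": 0.001, "rz": 0, "jaw": 0.1},
    {"dx": -0.3, "dy": -1.6, "dz": 85.5, "rx": 0.001, "ry": 0.001, "rz": 0, "jaw": 0.1},
  ],
  force=30,
)

```text
time: 37.93
ee_pos: [578.8, -392.8, 14.3]
ee_rot: [0.002, 0.746, 0.666, 0.0]
contact_force: [-0.8, 0.6, 5.9]
gripper_width: 16.5
```

```bash
python3 go.py 414.6 181.3 130 83.4
```

```text
d [551.5, -227.9, -117.6] r [0.0031, 0.002, 0.0014] rows 17
```

Request:
jog_arm(
  commands=[
    {"dx": 0, "dy": 0, "dz": -40, "rx": 0, "ry": 0, "rz": 0, "jaw": 0.1},
    {"dx": 0, "dy": 0, "dz": -80, "rx": 0, "ry": 0, "rz": 0, "jaw": 0.1},
    {"dx": 0, "dy": 0, "dz": -117, "rx": 0, "ry": 0, "rz": 0, "jaw": 0.1},
    {"dx": 552, "dy": -227, "dz": -117, "rx": 0.003, "ry": 0.002, "rz": 0.001, "jaw": 0.1},
    {"dx": 552, "dy": -227, "dz": -117, "rx": 0.003, "ry": 0.002, "rz": 0.001, "jaw": 0.1},
    {"dx": 552, "dy": -227, "dz": -117, "rx": 0.003, "ry": 0.002, "rz": 0.001, "jaw": 0.1},
    {"dx": 552, "dy": -227, "dz": -117, "rx": 0.003, "ry": 0.002, "rz": 0.001, "jaw": 0.1},
    {"dx": 552, "dy": -227, "dz": -117, "rx": 0.003, "ry": 0.002, "rz": 0.001, "jaw": 0.1},
    {"dx": 552, "dy": -227, "dz": -117, "rx": 0.003, "ry": 0.002, "rz": 0.001, "jaw": 0.1},
    {"dx": 552, "dy": -227, "dz": -117, "rx": 0.003, "ry": 0.002, "rz": 0.001, "jaw": 0.1},
    {"dx": 552, "dy": -227, "dz": -117, "rx": 0.003, "ry": 0.002, "rz": 0.001, "jaw": 0.1},
    {"dx": 552, "dy": -227, "dz": -117, "rx": 0.003, "ry": 0.002, "rz": 0.001, "jaw": 0.1},
    {"dx": 552, "dy": -227, "dz": -117, "rx": 0.003, "ry": 0.002, "rz": 0.001, "jaw": 0.1},
    {"dx": 552, "dy": -227, "dz": -117, "rx": 0.003, "ry": 0.002, "rz": 0.001, "jaw": 0.1},
    {"dx": 552, "dy": -227, "dz": -117, "rx": 0.003, "ry": 0.002, "rz": 0.001, "jaw": 0.1},
    {"dx": 552, "dy": -227, "dz": -117, "rx": 0.003, "ry": 0.002, "rz": 0.001, "jaw": 0.1},
    {"dx": 552, "dy": -227, "dz": -117, "rx": 0.003, "ry": 0.002, "rz": 0.001, "jaw": 0.1},
    {"dx": 552, "dy": -227, "dz": -117, "rx": 0.003, "ry": 0.002, "rz": 0.001, "jaw": 0.1},
    {"dx": 552, "dy": -227, "dz": -117, "rx": 0.003, "ry": 0.002, "rz": 0.001, "jaw": 0.1},
    {"dx": 552, "dy": -227, "dz": -117, "rx": 0.003, "ry": 0.002, "rz": 0.001, "jaw": 0.1},
  ],
)

```text
time: 39.6
ee_pos: [415.3, 182.2, 129.6]
ee_rot: [0.0, 0.746, 0.666, 0.0]
contact_force: [-0.1, 0.2, -0.6]
gripper_width: 16.7
```

Request:
jog_arm(
  commands=[
    {"dx": 0, "dy": 0, "dz": 0, "rx": 0, "ry": 0, "rz": 0, "jaw": 0.1},
    {"dx": 0, "dy": 0, "dz": 0, "rx": 0, "ry": 0, "rz": 0, "jaw": 0.1},
    {"dx": 0, "dy": 0, "dz": 0, "rx": 0, "ry": 0, "rz": 0, "jaw": 0.1},
  ],
)

```text
time: 39.85
ee_pos: [415.8, 181.1, 129.6]
ee_rot: [0.0, 0.746, 0.665, 0.0]
contact_force: [0.1, -0.1, -0.7]
gripper_width: 16.7
```

```bash
python3 lid.py blue w21 414.6 181.3; python3 go.py 414.6 181.3 60 83.4
```

```text
39.85 [415.8 181.1 129.6] w 16.7
disc z 126.0 circ [415.2 180.8] 25.3 fit [414.8 180.8] 24.7
knob 2026 [[403.8, 163.9, 142.4], [411.4, 180.9, 146.6], [423.0, 199.0, 149.5]]
d [0.0, -1.2, 69.6] r [0.0006, 0.0005, 0.0008] rows 4
```

View pics/w21.png

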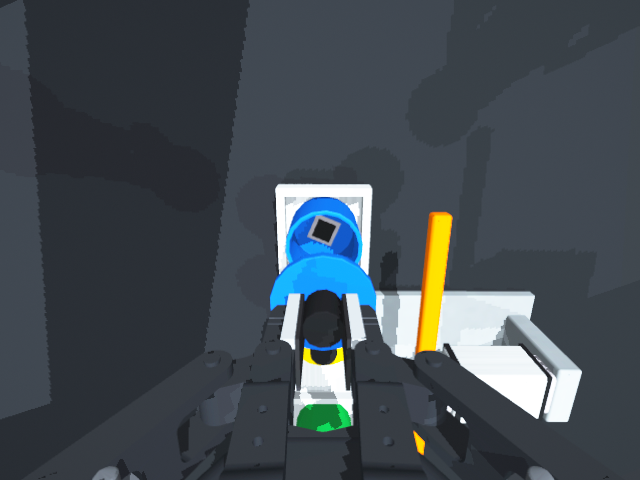

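Request:
jog_arm(
  commands=[
    {"dx": 0.5, "dy": -1.1, "dz": 30, "rx": 0, "ry": 0, "rz": 0, "jaw": 0.1},
    {"dx": 0.5, "dy": -1.1, "dz": 50, "rx": 0, "ry": 0, "rz": 0, "jaw": 0.1},
    {"dx": 0.5, "dy": -1.1, "dz": 57, "rx": 0, "ry": 0, "rz": 0, "jaw": 0.1},
    {"dx": 0.5, "dy": -1.1, "dz": 62, "rx": 0, "ry": 0, "rz": 0, "jaw": 0.1},
    {"dx": 0.5, "dy": -1.1, "dz": 65, "rx": 0, "ry": 0, "rz": 0, "jaw": 0.1},
    {"dx": 0.5, "dy": -1.1, "dz": 68, "rx": 0, "ry": 0, "rz": 0, "jaw": 0.1},
    {"dx": 0.5, "dy": -1.1, "dz": 70, "rx": 0, "ry": 0, "rz": 0, "jaw": 0.1},
    {"dx": 0.5, "dy": -1.1, "dz": 70, "rx": 0, "ry": 0, "rz": 0, "jaw": 0.1},
    {"dx": 0.5, "dy": -1.1, "dz": 70, "rx": 0, "ry": 0, "rz": 0, "jaw": 0.1},
  ],
)

```text
time: 40.65
ee_pos: [415.2, 181.9, 60.1]
ee_rot: [0.001, 0.746, 0.666, 0.0]
contact_force: [0.0, 0.4, -0.6]
gripper_width: 16.5
```

```bash
python3 go.py 415.3 181.6 59.6 83.4
```

```text
d [-0.3, 0.2, 0.5] r [0.0014, 0.0002, 0.0009] rows 3
```

Request:
jog_arm(
  commands=[
    {"dx": -0.3, "dy": 0.2, "dz": 1, "rx": 0, "ry": 0, "rz": 0, "jaw": 0.1},
    {"dx": -0.3, "dy": 0.2, "dz": 1, "rx": 0, "ry": 0, "rz": 0, "jaw": 0.1},
    {"dx": -0.3, "dy": 0.2, "dz": 1, "rx": 0, "ry": 0, "rz": 0, "jaw": 0.45},
    {"dx": -0.3, "dy": 0.2, "dz": 1, "rx": 0, "ry": 0, "rz": 0, "jaw": 0.45},
    {"dx": -0.3, "dy": 0.2, "dz": 1, "rx": 0, "ry": 0, "rz": 0, "jaw": 0.45},
    {"dx": -0.3, "dy": 0.2, "dz": 1, "rx": 0, "ry": 0, "rz": 0, "jaw": 0.45},
    {"dx": -0.3, "dy": 0.2, "dz": -40, "rx": 0, "ry": 0, "rz": 0, "jaw": 0.45},
    {"dx": -0.3, "dy": 0.2, "dz": -80, "rx": 0, "ry": 0, "rz": 0, "jaw": 0.45},
    {"dx": -0.3, "dy": 0.2, "dz": -80, "rx": 0, "ry": 0, "rz": 0, "jaw": 0.45},
    {"dx": -0.3, "dy": 0.2, "dz": -80, "rx": 0, "ry": 0, "rz": 0, "jaw": 0.45},
  ],
)

```text
time: 41.48
ee_pos: [417.3, 182.1, 142.5]
ee_rot: [0.002, 0.746, 0.666, 0.003]
contact_force: [-0.4, -0.6, -0.6]
gripper_width: 38.5
```

```bash
python3 lid.py blue w22 414.6 181.3;python3 - <<'E'
from meas import *
c=env.camera('scene');save(c,'sc22');cv2.imwrite('pics/sc22c.png',cv2.resize(c['frame'][100:240,290:430],None,fx=4,fy=4))
for o in measure(c): print(o)
E
python3 go.py 526.7 302.8 150 -6.58
```

```text
41.4833 [417.3 182.1 142.5] w 38.5
disc z 56.3 circ [414.3 180.9] 25.1 fit [414.2 181.2] 24.7
knob 610 [[406.5, 173.2, 73.0], [414.1, 181.3, 76.4], [422.6, 189.1, 77.7]]
('yellow', np.int32(536), [348.0, 174.0], 57.5, [480.2, 172.7], 26.1)
('yellow', np.int32(962), [379.0, 321.0], 35.7, [717.9, -73.9], 80.5)
('green', np.int32(541), [393.0, 202.0], 57.6, [608.0, 158.5], 26.3)
('blue', np.int32(2107), [465.0, 17.0], 69.0, [401.0, 983.0], 108.8)
('blue', np.int32(508), [326.0, 161.0], 57.8, [415.5, 180.4], 25.7)
('red', np.int32(478), [188.0, 337.0], 13.4, [452.7, -317.1], 25.8)
('red', np.int32(832), [279.0, 400.0], 26.1, [662.4, -312.9], 43.2)
d [133.2, 97.2, -10.2] r [0.0011, -0.0007, 1.5713] rows 15
```

View pics/sc22c.png

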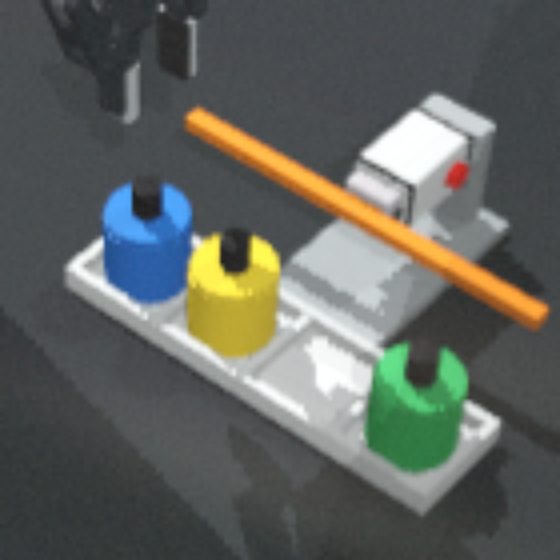

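The scene view shows all three pots with their own lids seated, the bar still open and the button out. Only the unneeded red lid was knocked aside. Next I'll close the bar.

Request:
jog_arm(
  commands=[
    {"dx": 133, "dy": 97, "dz": -10, "rx": 0.001, "ry": 0, "rz": 1.571, "jaw": 1},
    {"dx": 133, "dy": 97, "dz": -10, "rx": 0.001, "ry": 0, "rz": 1.571, "jaw": 1},
    {"dx": 133, "dy": 97, "dz": -10, "rx": 0.001, "ry": 0, "rz": 1.571, "jaw": 1},
    {"dx": 133, "dy": 97, "dz": -10, "rx": 0.001, "ry": 0, "rz": 1.571, "jaw": 1},
    {"dx": 133, "dy": 97, "dz": -10, "rx": 0.001, "ry": 0, "rz": 1.571, "jaw": 1},
    {"dx": 133, "dy": 97, "dz": -10, "rx": 0.001, "ry": 0, "rz": 1.571, "jaw": 1},
    {"dx": 133, "dy": 97, "dz": -10, "rx": 0.001, "ry": 0, "rz": 1.571, "jaw": 1},
    {"dx": 133, "dy": 97, "dz": -10, "rx": 0.001, "ry": 0, "rz": 1.571, "jaw": 1},
    {"dx": 133, "dy": 97, "dz": -10, "rx": 0.001, "ry": 0, "rz": 1.571, "jaw": 1},
    {"dx": 133, "dy": 97, "dz": -10, "rx": 0.001, "ry": 0, "rz": 1.571, "jaw": 1},
    {"dx": 133, "dy": 97, "dz": -10, "rx": 0.001, "ry": 0, "rz": 1.571, "jaw": 1},
    {"dx": 133, "dy": 97, "dz": -10, "rx": 0.001, "ry": 0, "rz": 1.571, "jaw": 1},
    {"dx": 133, "dy": 97, "dz": -10, "rx": 0.001, "ry": 0, "rz": 1.571, "jaw": 1},
    {"dx": 133, "dy": 97, "dz": -10, "rx": 0.001, "ry": 0, "rz": 1.571, "jaw": 1},
    {"dx": 133, "dy": 97, "dz": -10, "rx": 0.001, "ry": 0, "rz": 1.571, "jaw": 1},
    {"dx": 133, "dy": 97, "dz": -10, "rx": 0.001, "ry": 0, "rz": 1.571, "jaw": 1},
    {"dx": 133, "dy": 97, "dz": -10, "rx": 0.001, "ry": 0, "rz": 1.571, "jaw": 1},
  ],
)

```text
time: 43.0
ee_pos: [526.1, 302.4, 149.1]
ee_rot: [0.0, 0.998, -0.057, -0.0]
contact_force: [-0.3, -1.0, -1.0]
gripper_width: 85.6
```

```bash
python3 snap.py w23;python3 go.py 526.7 302.8 43 -6.58
```

```text
43.0 [526.1 302.4 149.1]
sleeve 5424 [[-19.6, 80.0, 78.1], [0.1, 120.4, 82.6], [20.1, 148.4, 84.2]]
78 -13.0 14.1 78.3 | 86 -20.0 20.3 82.3 | 94 -20.1 20.5 82.8 | 102 -19.4 20.3 82.6 | 110 -19.8 20.1 82.6 | 118 -19.7 19.7 82.5 | 126 -19.5 20.3 82.6 | 134 -19.2 19.9 82.6 | 142 -19.9 20.6 82.7 | 150 -19.9 20.4 82.3 | 
-120 [65.5 74.9] 69.6 | -90 [-1.1 74.7] 68.8 | -60 [64.8 74.9] 69.7 | -30 [ 1.1 74.9] 69.5 | 0 [64.4 71.7] 69.7 | 30 [64.7 74.9] 69.7 | 60 [64.7 75. ] 69.6 | 90 [-3.4 74.5] 68.0 | 120 [65.1 74.9] 69.5 | bar x [-123.19559385  124.34007779]
rim [[-90.0, -35.3], [89.2, 29.5]]
wrist button 156 [[21.3, 127.3, 65.0], [23.8, 135.5, 71.3], [26.1, 140.6, 73.0]]
scene button 24 [[20.0, 126.8, 61.4], [25.0, 131.9, 69.6], [27.0, 138.6, 73.8]]
d [0.2, -0.2, 106.7] r [-0.0003, -0.0004, 0.0009] rows 5
```

View pics/w23.png

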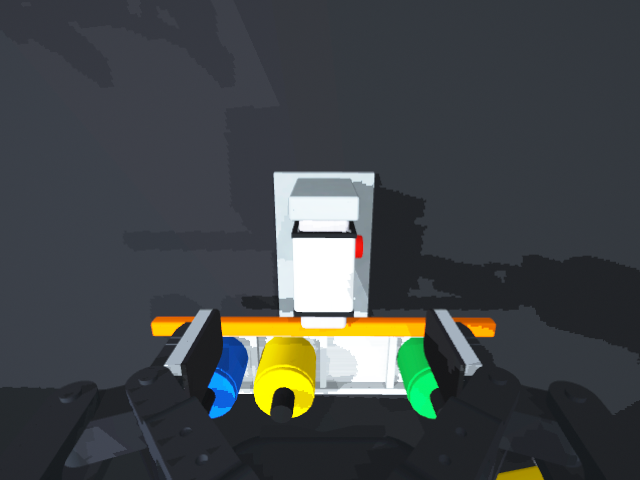

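Request:
jog_arm(
  commands=[
    {"dx": 0.2, "dy": 0, "dz": 40, "rx": 0, "ry": 0, "rz": 0, "jaw": 1},
    {"dx": 0.2, "dy": 0, "dz": 80, "rx": 0, "ry": 0, "rz": 0, "jaw": 1},
    {"dx": 0.2, "dy": 0, "dz": 105, "rx": 0, "ry": 0, "rz": 0, "jaw": 1},
    {"dx": 0.2, "dy": 0, "dz": 107, "rx": 0, "ry": 0, "rz": 0, "jaw": 1},
    {"dx": 0.2, "dy": 0, "dz": 107, "rx": 0, "ry": 0, "rz": 0, "jaw": 1},
    {"dx": 0.2, "dy": 0, "dz": 107, "rx": 0, "ry": 0, "rz": 0, "jaw": 1},
    {"dx": 0.2, "dy": 0, "dz": 107, "rx": 0, "ry": 0, "rz": 0, "jaw": 0.3},
    {"dx": 0.2, "dy": 0, "dz": 107, "rx": 0, "ry": 0, "rz": 0, "jaw": 0.3},
    {"dx": 0.2, "dy": 0, "dz": 107, "rx": 0, "ry": 0, "rz": 0, "jaw": 0.3},
    {"dx": 0.2, "dy": 0, "dz": 107, "rx": 0, "ry": 0, "rz": 0, "jaw": 0.3},
    {"dx": 0.2, "dy": 0, "dz": 107, "rx": 0, "ry": 0, "rz": 0, "jaw": 0.3},
    {"dx": 0.2, "dy": 0, "dz": 107, "rx": 0, "ry": 0, "rz": 0, "jaw": 0.3},
    {"dx": 0.2, "dy": 0, "dz": 107, "rx": 0, "ry": 0, "rz": 0, "jaw": 0.3},
    {"dx": 0.2, "dy": 0, "dz": 107, "rx": 0, "ry": 0, "rz": 0, "jaw": 0.3},
  ],
  force=35,
)

```text
time: 44.32
ee_pos: [526.8, 303.2, 44.9]
ee_rot: [-0.001, 0.998, -0.057, 0.001]
contact_force: [-3.8, -0.2, 8.5]
gripper_width: 39.6
```

Request:
jog_arm(
  commands=[
    {"dx": 0, "dy": 10, "dz": 0, "rx": 0, "ry": 0, "rz": 0, "jaw": 0.3},
    {"dx": 0, "dy": 20, "dz": 0, "rx": 0, "ry": 0, "rz": 0, "jaw": 0.3},
    {"dx": 0, "dy": 30, "dz": 0, "rx": 0, "ry": 0, "rz": 0, "jaw": 0.3},
    {"dx": 0, "dy": 38, "dz": 0, "rx": 0, "ry": 0, "rz": 0, "jaw": 0.3},
    {"dx": 0, "dy": 44, "dz": 0, "rx": 0, "ry": 0, "rz": 0, "jaw": 0.3},
    {"dx": 0, "dy": 48, "dz": 0, "rx": 0, "ry": 0, "rz": 0, "jaw": 0.3},
    {"dx": 0, "dy": 48, "dz": 0, "rx": 0, "ry": 0, "rz": 0, "jaw": 0.3},
    {"dx": 0, "dy": 48, "dz": 0, "rx": 0, "ry": 0, "rz": 0, "jaw": 0.3},
    {"dx": 0, "dy": 48, "dz": 0, "rx": 0, "ry": 0, "rz": 0, "jaw": 0.3},
  ],
  force=35,
)

```text
time: 45.07
ee_pos: [521.1, 254.9, 44.9]
ee_rot: [-0.0, 0.998, -0.057, 0.001]
contact_force: [-3.0, -1.1, 1.8]
gripper_width: 39.9
```

Request:
jog_arm(
  commands=[
    {"dx": 0, "dy": 0, "dz": 0, "rx": 0, "ry": 0, "rz": 0, "jaw": 0.9},
    {"dx": 0, "dy": 0, "dz": 0, "rx": 0, "ry": 0, "rz": 0, "jaw": 0.9},
    {"dx": 0, "dy": 0, "dz": 0, "rx": 0, "ry": 0, "rz": 0, "jaw": 0.9},
    {"dx": 0, "dy": 0, "dz": 0, "rx": 0, "ry": 0, "rz": 0, "jaw": 0.9},
    {"dx": 0, "dy": 0, "dz": 0, "rx": 0, "ry": 0, "rz": 0, "jaw": 0.9},
    {"dx": 0, "dy": 0, "dz": 0, "rx": 0, "ry": 0, "rz": 0, "jaw": 0.9},
    {"dx": 0, "dy": 0, "dz": -60, "rx": 0, "ry": 0, "rz": 0, "jaw": 0.9},
    {"dx": 0, "dy": 0, "dz": -110, "rx": 0, "ry": 0, "rz": 0, "jaw": 0.9},
    {"dx": 0, "dy": 0, "dz": -110, "rx": 0, "ry": 0, "rz": 0, "jaw": 0.9},
    {"dx": 0, "dy": 0, "dz": -110, "rx": 0, "ry": 0, "rz": 0, "jaw": 0.9},
    {"dx": 0, "dy": 0, "dz": -110, "rx": 0, "ry": 0, "rz": 0, "jaw": 0.9},
  ],
)

```text
time: 45.98
ee_pos: [522.4, 255.4, 157.2]
ee_rot: [-0.001, 0.998, -0.057, 0.003]
contact_force: [-0.1, -0.1, -0.6]
gripper_width: 77.1
```

```bash
python3 snap.py w24
```

```text
45.9833 [522.4 255.4 157.2]
sleeve 5908 [[-19.7, 40.5, 78.0], [0.2, 78.0, 82.5], [20.0, 148.7, 84.3]]
38 -19.9 20.4 82.8 | 46 -20.2 20.4 82.8 | 54 -19.9 19.6 82.6 | 62 -19.7 20.2 82.6 | 70 -19.5 20.0 82.6 | 78 -19.9 19.7 82.6 | 86 -19.7 20.2 82.5 | 94 -19.7 20.3 82.7 | 102 -19.9 20.4 81.1 | 110 -14.5 14.5 78.3 | 118 -13.7 15.0 78.3 | 126 -14.1 14.8 78.3 | 134 -14.0 13.5 78.4 | 142 -14.4 15.0 78.4 | 150 -14.3 15.0 78.4 | 
-120 [16.3 28.3] 69.3 | -90 [16.7 28.1] 68.7 | -60 [15.8 28.1] 69.3 | -30 [ 0.8 28. ] 69.2 | 0 [15.9 32.7] 69.9 | 30 [15.7 28. ] 69.3 | 60 [15.7 27.9] 69.3 | 90 [19.2 27.8] 67.6 | 120 [16.8 27.9] 69.2 | bar x [-123.29249852  124.32405995]
rim [[-130.4, -59.4], [221.2, 35.1]]
wrist button 144 [[21.2, 78.8, 65.2], [23.3, 86.8, 71.2], [25.5, 92.2, 73.4]]
scene button 22 [[20.1, 79.1, 63.2], [24.1, 83.3, 68.8], [27.3, 89.6, 73.2]]
```

View pics/w24s.png

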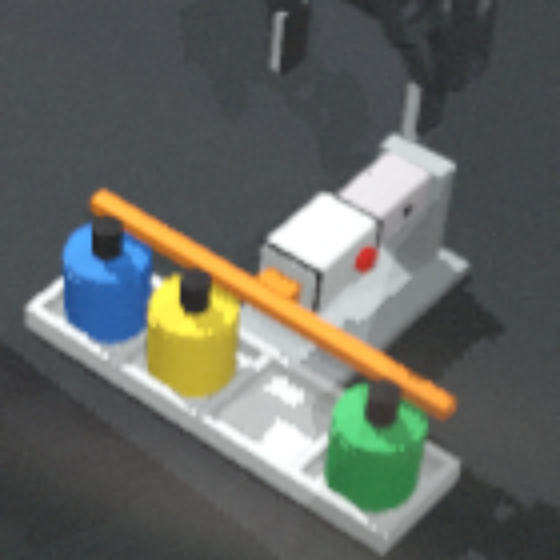

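View pics/w24.png

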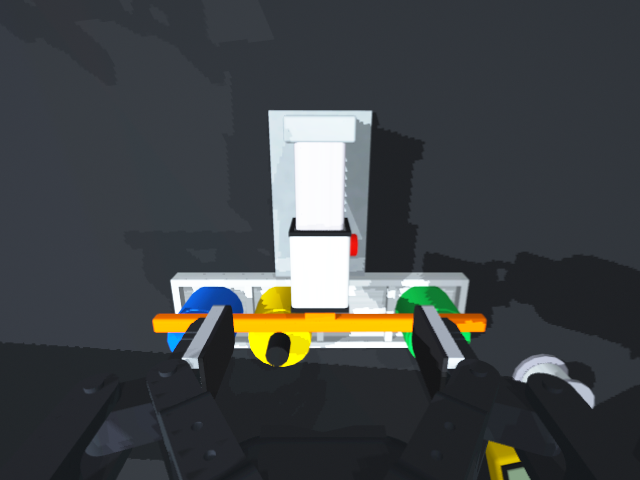

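Request:
jog_arm(
  commands=[
    {"dx": 0, "dy": 0, "dz": -40, "rx": 0, "ry": 0, "rz": 0, "jaw": 0.9},
    {"dx": 0, "dy": -60, "dz": -60, "rx": 0, "ry": 0, "rz": 0, "jaw": 0.9},
    {"dx": 0, "dy": -60, "dz": -60, "rx": 0, "ry": 0, "rz": 0, "jaw": 0.9},
    {"dx": 0, "dy": -60, "dz": -60, "rx": 0, "ry": 0, "rz": 0, "jaw": 0.9},
    {"dx": 0, "dy": -60, "dz": -60, "rx": 0, "ry": 0, "rz": 0, "jaw": 0.9},
    {"dx": 0, "dy": -60, "dz": -60, "rx": 0, "ry": 0, "rz": 0, "jaw": 0.9},
  ],
)

```text
time: 46.63
ee_pos: [525.8, 313.4, 211.3]
ee_rot: [0.001, 0.998, -0.057, -0.002]
contact_force: [-0.1, -0.3, -0.6]
gripper_width: 76.6
```

Run:
```python
from meas import *
c=env.camera('scene')
for o in measure(c): print(o)
st=env.state();c=env.camera('wrist')
P=cloud(c,st);f=c['frame']
for col,p in {'blue':(414.6,181.3),'yellow':(479,173.6),'green':(606.8,159)}.items():
    q=P[colormask(f,col)];q=q[np.isfinite(q[:,0])];q=q[np.hypot(q[:,0]-p[0],q[:,1]-p[1])<32];t=q[(q[:,2]>53)&(q[:,2]<60)]
    K=P.reshape(-1,3);K=K[np.isfinite(K[:,0])];K=K[(np.hypot(K[:,0]-p[0],K[:,1]-p[1])<14)&(K[:,2]>74)]
    print(col,len(t),np.percentile(t[:,2],[2,50,98]) if len(t) else '', np.median(K,axis=0).round(1) if len(K) else '')
```

```text
('yellow', np.int32(515), [348.0, 175.0], 57.7, [480.2, 173.4], 25.6)
('yellow', np.int32(957), [379.0, 322.0], 35.8, [717.5, -74.0], 80.6)
('green', np.int32(510), [393.0, 203.0], 57.4, [607.5, 158.5], 25.4)
('blue', np.int32(2059), [466.0, 17.0], 69.8, [516.3, 693.5], 378.9)
('blue', np.int32(485), [326.0, 161.0], 57.5, [416.2, 180.5], 25.4)
('red', np.int32(473), [188.0, 337.0], 13.2, [452.5, -316.9], 25.4)
('red', np.int32(823), [279.0, 400.0], 26.0, [663.5, -312.8], 42.9)
blue 287 [55.17933516 56.82607441 58.05206327] [420.4 179.7  76.5]
yellow 669 [54.16932605 56.74868778 58.27019103] [479.5 174.5  76.7]
green 394 [55.33925434 56.71948175 58.28094091] [599.5 157.8  76.1]
```

All lids are level at about 56 mm, unchanged. The bar is closed with the button out, so I'm handing the job in.

```bash
python3 -c "
from bench import env
print(env.sign_off())"
```

```text
the job is handed in; nothing more can be done
None
```

I packed all three pots that were present and handed the job in at about 47 s of the 210 s allowed. `sign_off()` reports no verdict, so the results below are my own camera checks.

- **Bar opened:** I pressed the button flush, slid the bar back 48 mm and released. The crossbar then spanned y 64–76 mm and the button stood out to about 26 mm.
- **Pots:** Blue is in pocket 0, yellow in pocket 1 and green in pocket 3. Each was within about 2 mm of its pocket centre. The red pot was absent.
- **Lids:** Each pot has the lid of its own colour. The disc tops measured about 56 mm, which is fully on, and each was centred within 1 mm of its pot.
- **Bar closed:** The crossbar is back where it started, at about y 16–28 mm. The button stands out to about 25.5–27 mm, where 26 mm is fully out and 23 mm would mean not snapped in.
- **Last look:** After the bar closed and the arm was clear, the lids were still level and in place. The final wrist view was partly blocked by the bar and gave skewed knob positions for blue and green. The scene camera agreed with the earlier positions to about 2 mm.
- **Bystanders:** The multimeter and screwdriver measured as at the start. I did not re-measure the spool, but nothing came near it.
- **Disturbance:** The unneeded red lid was knocked about 3 cm aside during the run, and I left it there.

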